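# Release the tab-lock knob, index the parts carousel, lock it again

### The job

Bring the pocket with the pipe flange round to the gap in the wall of the parts carousel: pinch both tabs of the knob on the sloping panel and turn it fully anticlockwise to release, wind the handwheel the whole number of turns needed (one turn moves the carousel one pocket, either way round will do), then pinch the knob again and turn it fully back to locked, so that its tabs spring out. Leave the flange itself untouched and do not disturb the things standing about, and never force the knob without pinching its tabs.

Things in the scene. Friction and masses are not known exactly. Their poses are not given: they have to be found in the camera images.
- indexer: the indexing stand, fixed to the bench. Origin on the bench 35 mm to the carousel's side of the middle of its console (105 mm in x, 380 in y, 48 high); x points to the carousel, y left, z up. Carousel axis at x = 165 mm; its six-pocket deck (diameter 276, surface 53 mm above the bench) is ringed by a fixed wall 70 mm high with one gap on the right (-y) side, and a small steel tray outside the gap
- panel: sloping aluminium panel (110 x 116 mm) on the left of the console, which carries the knob. Origin: centre of its face, where the knob's axis leaves it, 95 mm above the bench. z points out of the face along the knob's axis: 32 degrees from vertical, up and to the stand's left (+y); x is level
- knob_grip (a point): point on the knob's axis, half-way up its tabs, 34 mm out from the panel. z points out of the panel; x is the line through both tabs and turns with the knob. Knob: round black barrel of diameter 42 mm, standing 49 mm off the panel on a round skirt (diameter 80, its top 10 mm off the panel), with a ribbed flat steel tab on each x side
- knob (a joint): knob angle, rad: 0 locked (start), 1.31 released (stop); grows anticlockwise seen facing the knob. It turns only while both tabs are squeezed in; at either end they spring out into notches. Released, it draws a locking pin out of the handwheel; it can be turned back to locked only with the handwheel within about 5 degrees of a whole number of turns
- tab_a (a joint): how far the tab on the knob's +x side is pressed in, m: 0 out, 0.005 fully in; it frees the knob from 0.004. The tab is 16 mm wide, spans 15 to 47 mm off the panel and takes 3 to 8 N. Over both tabs: 56 mm out, 46 mm pressed fully in. Gripping the round barrel elsewhere does not free the knob
- tab_b (a joint): the same for the tab on the -x side
- handle_grip (a point): centre of the grip of the handwheel's handle: an upright black cylinder, diameter 22 mm, 58 mm tall, which spins freely on its own axis; the point is 130 mm above the bench, the handle's top 149 mm. It stands 48 mm from the wheel's axis, on the robot's side of the axis at the start
- wheel_axis (a point): fixed point on the handwheel's upright axis (right of the console) at the height of the handle's grip (130 mm); axes as the stand's. The wheel is a steel disc, diameter 142, its top 87 mm above the bench (hub 94)
- wheel (a joint): handwheel angle, rad: 0 at the start, grows anticlockwise from above, turns on without stop for at least six turns either way once the knob is released, and stays where it is left; light (0.06 N m)
- carousel (a joint): carousel angle, rad, same sense as the handwheel: one whole turn of the wheel (6.283) moves it by one pocket (1.047)
- flange: the pipe flange, a loose dark steel ring of diameter 76 mm, 14 thick, with a 50 mm collar on top (34 high in all), a 36 mm bore and four bolt holes; lies in one of the four pockets one or two places from the gap, either side. Origin: centre of its underside, z up
- pickup (a point): fixed point on the deck surface at the middle of the pocket that faces the gap, 90 mm from the carousel's axis; axes as the stand's
- jar: amber jar with steel cap, diameter 68, 85 high, left of the console; origin: centre of its underside. Bystander
- wrench: flat steel wrench 200 mm long lying in front of the console; origin at its middle, underside, x along it. Bystander
- hammer: hammer 260 mm long with a wooden handle, lying at the left; origin at its middle, underside, x along it. Bystander
- pail: open metal pail, diameter 140, 120 high, at the right; origin: centre of its underside. Bystander
- oilcan: grey bottle, diameter 60, 160 high, at the left; origin: centre of its underside. Bystander
- carton: cardboard box 140 x 100 x 80 high, far left; origin: centre of its underside. Bystander
There are look-alikes about, which are no part of the job. Leave any green look-alike of the flange alone.

How it is judged:
By the outcome, as a careful person would: the job done as asked, in the order asked, and still so for the second after the job is handed in, with the robot touching nothing.
It also fails if it takes over 66 s, if anything falls off the work surface, if the arm or the gripper's body presses on something with over 40 N, if the wrist force passes 120 N, or if a joint passes its speed limit or range.

### The arm

A 6-joint arm with a two-finger parallel gripper is mounted at the origin on the work surface. World frame = base frame: x ahead of the robot, y to its left, z up, the work surface at z = 0. Lengths are in m, angles in rad, forces in N, time in s.
With the tool pointing down it reaches from about 0.25 to 0.775 m from the base axis. Payload 4 kg.
Tool frame: the origin (TCP) lies at the very end of the fingers, on their centre line; the grasp point (between the pads) lies 19 mm behind it; z points along the fingers, x is the direction in which the jaws open and shut, and the axes are right-handed (so a half turn about z gives the same grasp; the last joint's range is limited). The gripper opens to 94 mm and grips with 3 to 60 N. Pads are 16 mm wide; open, the fingers measure 119 mm over their backs; the gripper's body (75 mm by 177 mm) begins 78 mm behind the grasp point.
Start: joints at [1.208, 0.087, 1.371, -0, 1.684, -0.103], TCP at [0.141, 0.532, 0.206] pointing down, gripper open.
Joint ranges: [-3.1, 3.1], [-0.76, 2.03], [0.27, 2.55], [-1.08, 4.22], [0.17, 2.65], [-2.57, 2.57]. Speed limits (rad/s): [2.79, 2.79, 3.14, 3.14, 3.14, 3.14].

### API

Orientations are given as [roll, pitch, yaw] about the fixed x, y, z axes, in that order (R = Rz(yaw) Ry(pitch) Rx(roll)).
In Python, from bench import robot, cams, ticket gives the robot as it stands.
- The arm moves only by the tool jog_arm, never from a script. Its argument "series" is a list of rows, each an object of numbers: "x", "y", "z": the shift along the tool's x, y, z in m; "rx", "ry", "rz": the turn, a rotation vector about the tool's x, y, z in degrees. A call has 1 to 12 rows; each row shifts and turns the pose as measured when the row begins, along the tool's axes as they then stand; what a row does not reach is not made up. A row lasts 1/12 s, in which the tool goes at most 41.7 mm and 7.16 degrees, less where a joint would pass 70% of its speed; a pose out of reach is approached as far as the arm can. A call with a gripper value outside its range is refused whole. "claw" is the opening, from 0 (shut) to 1 (fully open), set as the call begins (left out, the last holds). The fingers move at their own pace and stop on an object; the grip force is fixed at half the most. Time passes only in rows, so rows that do not move let the fingers close. It gives the time, the measured TCP pose, the force and the opening at its end, in the units of the state.
- robot.get_obs(): the state, without advancing time (a new reading comes with each control period).
- cams.snapshot(name): name is "scene" or "top" or "wrist"; returns a dict with "img" (400x640x3 uint8, red, green, blue), "mtx" (3x3 intrinsics, pixels), "origin" and "attitude" of the camera in the world. Camera axes: x right, y down, z forward; pixel columns grow to the right and rows downward; lengths in m; the calibration is good to about 2 mm. The wrist camera is an equidistant fisheye: a pixel r from the principal point sees the ray r / f radians off the axis. A picture is of the moment at which its call begins. There is no depth.
- ticket.close_job(): hands the job in, once; it reports no verdict.
Trained networks look in a picture, given as the dict that the camera call returned (one of the last four; its "shot" number tells which), for a name from the list of things; names that differ only in an ending like _2 or _b are one class to them, and where a whole thing is asked for, a point or a joint stands for the part that bears it (a point fixed in the world has none). Each returns a list of dicts, best first, with "p" (0 to 1); they miss things now and then, are a little off and sometimes report something else, mostly with a low value. They report only what shows in the picture. A call takes as long as a camera call. They do not tell look-alikes from the thing itself.
- cams.look_for(thing, picture): "bbox" ([left, top, width, height] in pixels, round what is visible of it).
The state is a dict: "time": time; "joint_positions": joint angles; "qvel": joint speeds; "joint_torque": joint torques, N m; "tool_pos": TCP position; "ee_rot": TCP orientation; "wrist_force": force on the tool from outside, world axes, zero at the start; "wrist_torque": the same for the moment, N m; "width": finger opening in m.
Only numpy, scipy, OpenCV 4.12 (cv2) and the standard library are available. Lean on these libraries where they do the work, as an engineer would, in place of code of your own. Each camera call takes 0.05 s, during which the arm holds its last target.

## Working session

There is one attempt and no reset: what is moved stays moved. The work goes in short steps, Python scripts to look and compute and a tool call to move; the robot and the scene stay as the last step left them, time stands still between calls to the robot, and variables do not carry over. Pictures are saved under pics/ and viewed, and the job is handed in when it is done.

Besides the shell and the picture viewer there is one more tool, called after "Emit:" in YAML: its name, and indented under it one key for each argument. jog_arm: Moves the arm, as the interface text tells. Its arguments: {"type":"object","properties":{"series":{"type":"array","items":{"type":"object","properties":{"x":{"type":"number"},"y":{"type":"number"},"z":{"type":"number"},"rx":{"type":"number"},"ry":{"type":"number"},"rz":{"type":"number"}}}},"claw":{"type":"number"}},"required":["series"]}

```bash
ls; mkdir -p pics; python3 - <<'E'
from bench import robot,cams,ticket
import cv2
print(robot.get_obs())
for n in ("scene","top","wrist"):
    s=cams.snapshot(n); cv2.imwrite(f"pics/{n}0.png",s["img"][:,:,::-1])
    print(n,s["mtx"],s["origin"],s["attitude"],s["shot"])
    if n!="wrist":
        for t in("knob","handle_grip","flange","panel","wheel","indexer","jar","wrench","hammer","pail","oilcan","carton","tab_a"):
            print(t,[(d["bbox"],round(d["p"],2)) for d in cams.look_for(t,s)])
print(robot.get_obs()["time"])
E
```

```text
pics
{'time': 0.0, 'joint_positions': array([ 1.20790435e+00,  8.79681847e-02,  1.37222464e+00,  1.73852111e-05,
        1.68362775e+00, -1.03100183e-01]), 'qvel': array([ 0.0003125 , -0.0007066 , -0.00057916, -0.00063963,  0.00115674,
        0.00070025]), 'joint_torque': array([-6.35636061e-04, -3.40192223e+01, -3.02424753e+01,  7.15700048e-02,
        3.30420630e-02, -1.71201041e-04]), 'tool_pos': array([0.14108617, 0.5310277 , 0.20431202]), 'ee_rot': array([-3.14134617e+00,  2.21430588e-03,  1.31100674e+00]), 'wrist_force': array([ 0.28686753,  0.4065731 , -0.22314402]), 'wrist_torque': array([-0.02680991, -0.00685006, -0.03203813]), 'width': 0.09389521346395116}
scene [[363.62621453   0.         318.9343359 ]
 [  0.         363.62621453 202.97476009]
 [  0.           0.           1.        ]] [ 1.2752744  -0.25744162  0.90763817] [-2.35113021 -0.02045033  1.24808738] 1
knob [([320.1, 182.5, 20.7, 24.7], 0.7)]
handle_grip [([247.7, 203.2, 8.2, 14.6], 0.44)]
flange [([401.0, 257.9, 28.4, 25.3], 0.87), ([307.7, 227.8, 28.4, 19.5], 0.71), ([380.9, 223.0, 25.1, 23.9], 0.68), ([312.6,
[... 1159 characters left out ...]
116.4], 0.56)]
wheel [([352.7, 183.5, 40.0, 41.4], 0.65), ([171.8, 217.6, 26.0, 18.5], 0.27)]
indexer [([289.0, 124.0, 110.6, 118.9], 0.75)]
jar [([260.3, 213.6, 21.0, 19.7], 0.88)]
wrench [([321.6, 231.5, 51.6, 25.7], 0.5)]
hammer [([178.3, 260.7, 69.1, 25.5], 0.95)]
pail [([425.5, 217.7, 50.9, 54.3], 0.93), ([373.4, 214.0, 3.2, 3.5], 0.57)]
oilcan [([173.9, 218.2, 26.5, 17.8], 0.57)]
carton [([170.0, 157.9, 46.0, 47.1], 0.96), ([373.9, 213.4, 2.9, 6.4], 0.45)]
tab_a []
wrist [[309.70691629   0.         319.16250007]
 [  0.         309.70691629 200.96168361]
 [  0.           0.           1.        ]] [0.0678489  0.55196961 0.38617025] [ 2.87635636e+00 -5.70359934e-04  1.31165453e+00] 3
1.45
```

View images.

```bash
python3 - <<'E'
import cv2
for n,(a,b,c,d) in {"scene":(140,340,120,500),"top":(110,300,150,490)}.items():
    i=cv2.imread(f"pics/{n}0.png")[a:b,c:d]; cv2.imwrite(f"pics/{n}0c.png",cv2.resize(i,None,fx=2.1,fy=2.1,interpolation=cv2.INTER_CUBIC)); print(i.shape)
E
```

```text
(200, 380, 3)
(190, 340, 3)
```

View pics/scene0c.png

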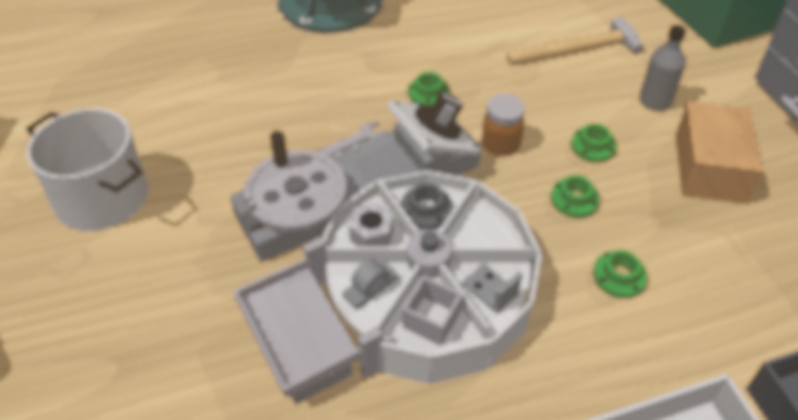

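View pics/top0c.png

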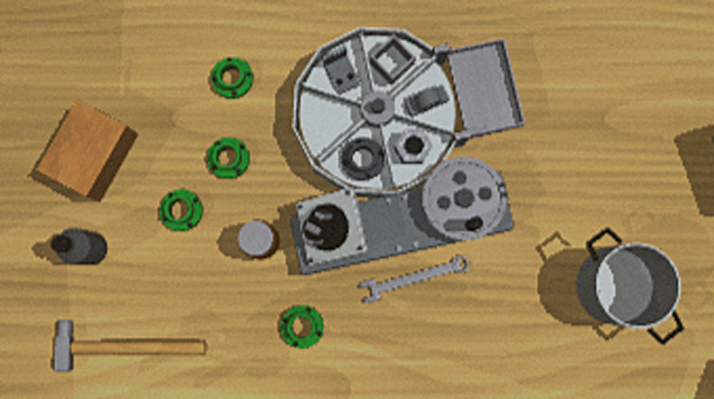

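View pics/wrist0.png

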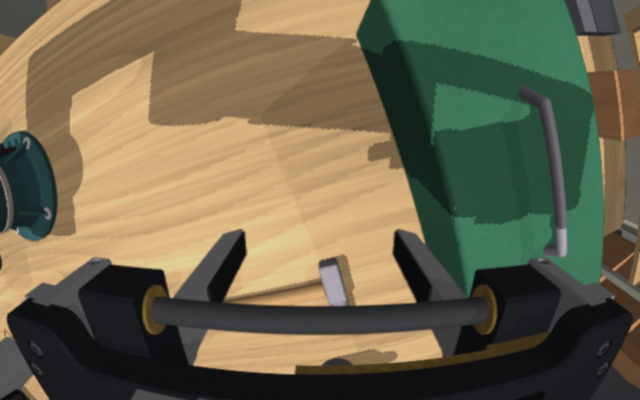

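The dark ring at top-crop (362,158), which is full image (322,185), looks like the flange. I'll check it enlarged.

```bash
python3 - <<'E'
import cv2
i=cv2.imread("pics/top0.png")[118:250,282:405]; cv2.imwrite("pics/top0d.png",cv2.resize(i,None,fx=4.5,fy=4.5,interpolation=cv2.INTER_CUBIC))
i=cv2.imread("pics/scene0.png")[178:275,228:388]; cv2.imwrite("pics/scene0d.png",cv2.resize(i,None,fx=5,fy=5,interpolation=cv2.INTER_CUBIC))
E
```

```text
(no output)
```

View pics/top0d.png

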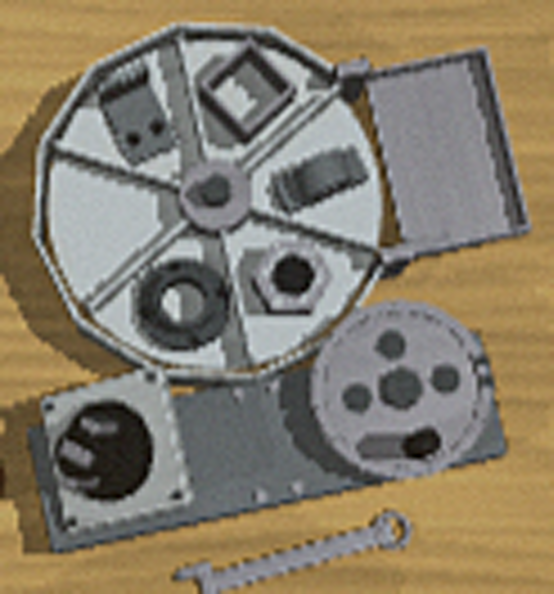

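View pics/scene0d.png

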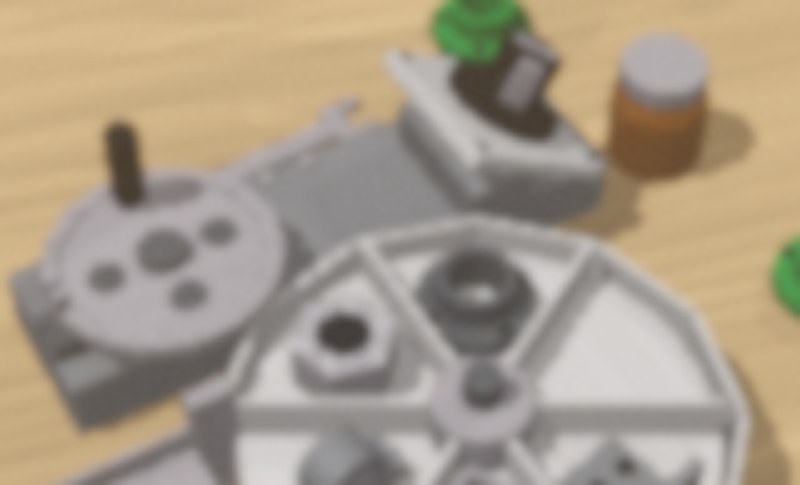

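```bash
cat > h.py <<'E'
import numpy as np, cv2
from scipy.spatial.transform import Rotation as Ro
from scipy.optimize import least_squares
K={'scene':np.array([[363.626,0,318.934],[0,363.626,202.975],[0,0,1]]),'top':np.array([[381.348,0,320.602],[0,381.348,203.853],[0,0,1]])}
O={'scene':np.array([1.2752744,-0.25744162,0.90763817]),'top':np.array([0.39230877,0.00918378,1.43891817])}
A={'scene':[-2.35113021,-0.02045033,1.24808738],'top':[-3.02747631,-0.00732717,-1.56863835]}
R={k:Ro.from_euler('xyz',A[k]).as_matrix() for k in A}
def ray(n,p):
    d=R[n]@np.linalg.inv(K[n])@np.array([p[0],p[1],1.]); return O[n],d/np.linalg.norm(d)
def proj(n,X):
    c=K[n]@(R[n].T@(np.asarray(X)-O[n])); return c[:2]/c[2]
def tri(rs):
    M=np.zeros((3,3));b=np.zeros(3)
    for o,d in rs:
        P=np.eye(3)-np.outer(d,d);M+=P;b+=P@o
    X=np.linalg.solve(M,b); return X,[np.linalg.norm((np.eye(3)-np.outer(d,d))@(X-o)) for o,d in rs]
def fish(s,p):
    k=s['mtx'];v=np.array([(p[0]-k[0,2])/k[0,0],(p[1]-k[1,2])/k[1,1]]);r=np.linalg.norm(v)
    d=np.array([*(v/max(r,1e-9)*np.sin(r)),np.cos(r)]); return np.array(s['origin']),Ro.from_euler('xyz',s['attitude']).as_matrix()@d
def fproj(s,X):
    c=Ro.from_euler('xyz',s['attitude']).as_matrix().T@(np.asarray(X)-s['origin']); r=np.arctan2(np.hypot(c[0],c[1]),c[2]); u=c[:2]/np.hypot(c[0],c[1])*r
    k=s['mtx']; return np.array([k[0,2]+k[0,0]*u[0],k[1,2]+k[1,1]*u[1]])
E
python3 - <<'E'
from h import *
f=lambda p,s,o:(p[0]/s+o[0]-.4,p[1]/s+o[1]-.4)
T=lambda *p:f(p,4.5,(282,118)); S=lambda *p:f(p,5,(228,178))
pts={'hub':(T(399,387),S(165,250)),'car':(T(213,192),S(485,400)),'handletop':(T(425,437),S(120,128)),
'pc_farright':(T(157,368),S(600,158)),'pc_nr':(T(190,495),S(475,190)),'pc_nl':(T(66,535),S(390,58)),'flange':(T(183,302),S(478,275))}
for n,(t,s) in pts.items(): 
    X,e=tri([ray('top',t),ray('scene',s)]);print(n,X.round(4),np.round(e,4))
E
```

```text
hub [ 0.5477 -0.178   0.0935] [0.0011 0.0011]
car [ 0.7054 -0.0313  0.0882] [0.0012 0.0012]
handletop [ 0.5027 -0.1888  0.156 ] [0.0015 0.0015]
pc_farright [0.5723 0.0472 0.1287] [0.0359 0.0359]
pc_nr [0.4761 0.0129 0.0137] [0.0278 0.0278]
pc_nl [0.4211 0.0438 0.0819] [0.0429 0.0429]
flange [ 0.6165 -0.0062  0.0871] [0.0001 0.0001]
```

```bash
python3 - <<'E'
from h import *
f=lambda p,s,o:(p[0]/s+o[0]-.4,p[1]/s+o[1]-.4)
T=lambda *p:f(p,4.5,(282,118)); S=lambda *p:f(p,5,(228,178))
pts={'fr':(T(157,368),S(476,192)),'nr':(T(190,495),S(388,55)),'fl':(T(35,403),S(604,160))}
P={}
for n,(t,s) in pts.items(): 
    X,e=tri([ray('top',t),ray('scene',s)]);P[n]=X;print(n,X.round(4),np.round(e,4))
print('panel ctr',(P['nr']+P['fl'])/2)
# fit stand
hc=32*np.pi/180
def M(q):
    R=Ro.from_euler('z',q[2]).as_matrix();return lambda v:np.array([q[0],q[1],0])+R@np.array(v)
print('fit')
hub=np.array([.5477,-.178]);car=np.array([.7054,-.0313]);c=(P['nr']+P['fl'])/2
# unknown: wheel axis (wx,wy), panel (px,py) in stand
for yaw in np.radians([10,11,12,13,14]):
    o=car-np.array([.165*np.cos(yaw),.165*np.sin(yaw)])
    Rz=np.array([[np.cos(yaw),np.sin(yaw)],[-np.sin(yaw),np.cos(yaw)]])
    print(np.degrees(yaw),o.round(4),'wheel',(Rz@(hub-o)).round(4),'panel',(Rz@(c[:2]-o)).round(4))
E
```

```text
fr [0.5616 0.0128 0.0972] [0.0016 0.0016]
nr [ 0.4601 -0.0126  0.1288] [0.0013 0.0013]
fl [0.5361 0.1101 0.0706] [0.0021 0.0021]
panel ctr [0.49809286 0.04876927 0.09969103]
fit
10.0 [ 0.5429 -0.06  ] wheel [-0.0158 -0.1171] panel [-0.0253  0.1149]
11.0 [ 0.5434 -0.0628] wheel [-0.0178 -0.1139] panel [-0.0232  0.1182]
12.000000000000002 [ 0.544  -0.0656] wheel [-0.0198 -0.1107] panel [-0.0211  0.1214]
13.0 [ 0.5446 -0.0684] wheel [-0.0217 -0.1075] panel [-0.019   0.1247]
14.0 [ 0.5453 -0.0712] wheel [-0.0235 -0.1042] panel [-0.0168  0.1278]
```

```bash
cat >> h.py <<'E'
def pose():
    from bench import robot
    o=robot.get_obs(); return np.array(o['tool_pos']),Ro.from_euler('xyz',o['ee_rot']),o
def tilt(yaw,a=32,spin=0):
    # tool R: down, yaw, tilted about tool x by -a, then spin about tool z (deg)
    return Ro.from_euler('z',yaw)*Ro.from_euler('x',180,degrees=True)*Ro.from_euler('x',-a,degrees=True)*Ro.from_euler('z',spin,degrees=True)
def rows(ways,p0=None,R0=None):
    """ways: list of (pos,R,n)"""
    if p0 is None: p0,R0,_=pose()
    out=[]
    for P,Rt,n in ways:
        rv=(R0.inv()*Rt).as_rotvec()
        for i in range(n):
            Ra=R0*Ro.from_rotvec(rv*i/n)
            d=Ra.inv().apply((np.array(P)-p0)/n); r=np.degrees(rv/n)
            e={k:round(float(v),4) for k,v in zip('xyz',d)}; e.update({k:round(float(v),2) for k,v in zip(('rx','ry','rz'),r)})
            out.append({k:v for k,v in e.items() if abs(v)>=(1e-4 if len(k)==1 else .02)})
        p0,R0=np.array(P),Rt
    import json
    for i in range(0,len(out),12): print(json.dumps(out[i:i+12]))
E
python3 - <<'E'
from h import *
yaw=np.radians(13);n=np.array([-.119,.516,.848]);c=np.array([.498,.049,.097])
p,R,o=pose()
rows([(p+[0.02,-.02,.08],R,3),(np.array([.36,.30,.28]),tilt(yaw,12),9),(c+.15*n,tilt(yaw),6)])
E
```

```text
[{"x": -0.0047, "y": 0.0082, "z": -0.0267}, {"x": -0.0047, "y": 0.0082, "z": -0.0267}, {"x": -0.0047, "y": 0.0082, "z": -0.0267}, {"x": -0.017, "y": 0.0274, "z": 0.0006, "rx": -1.2, "ry": -0.72, "rz": 6.87}, {"x": -0.0136, "y": 0.0292, "z": 0.0014, "rx": -1.2, "ry": -0.72, "rz": 6.87}, {"x": -0.01, "y": 0.0306, "z": 0.0022, "rx": -1.2, "ry": -0.72, "rz": 6.87}, {"x": -0.0063, "y": 0.0315, "z": 0.0029, "rx": -1.2, "ry": -0.72, "rz": 6.87}, {"x": -0.0024, "y": 0.032, "z": 0.0036, "rx": -1.2, "ry": -0.72, "rz": 6.87}, {"x": 0.0015, "y": 0.0319, "z": 0.0043, "rx": -1.2, "ry": -0.72, "rz": 6.87}, {"x": 0.0053, "y": 0.0314, "z": 0.0049, "rx": -1.2, "ry": -0.72, "rz": 6.87}, {"x": 0.0091, "y": 0.0304, "z": 0.0055, "rx": -1.2, "ry": -0.72, "rz": 6.87}, {"x": 0.0128, "y": 0.029, "z": 0.006, "rx": -1.2, "ry": -0.72, "rz": 6.87}]
[{"x": 0.013, "y": 0.03, "z": 0.0159, "rx": -3.33}, {"x": 0.013, "y": 0.0291, "z": 0.0176, "rx": -3.33}, {"x": 0.013, "y": 0.028, "z": 0.0193, "rx": -3.33}, {"x": 0.013, "y": 0.0268, "z": 0.0209, "rx": -3.33}, {"x": 0.013, "y": 0.0256, "z": 0.0224, "rx": -3.33}, {"x": 0.013, "y": 0.0242, "z": 0.0238, "rx": -3.33}]
```

Emit:
jog_arm:
  series:
    - {"x": -0.005,"y": 0.008,"z": -0.027}
    - {"x": -0.005,"y": 0.008,"z": -0.027}
    - {"x": -0.005,"y": 0.008,"z": -0.027}
    - {"x": -0.017,"y": 0.027,"z": 0.001,"rx": -1.2,"ry": -0.7,"rz": 6.9}
    - {"x": -0.014,"y": 0.029,"z": 0.001,"rx": -1.2,"ry": -0.7,"rz": 6.9}
    - {"x": -0.01,"y": 0.031,"z": 0.002,"rx": -1.2,"ry": -0.7,"rz": 6.9}
    - {"x": -0.006,"y": 0.032,"z": 0.003,"rx": -1.2,"ry": -0.7,"rz": 6.9}
    - {"x": -0.002,"y": 0.032,"z": 0.004,"rx": -1.2,"ry": -0.7,"rz": 6.9}
    - {"x": 0.002,"y": 0.032,"z": 0.004,"rx": -1.2,"ry": -0.7,"rz": 6.9}
    - {"x": 0.005,"y": 0.031,"z": 0.005,"rx": -1.2,"ry": -0.7,"rz": 6.9}
    - {"x": 0.009,"y": 0.03,"z": 0.006,"rx": -1.2,"ry": -0.7,"rz": 6.9}
    - {"x": 0.013,"y": 0.029,"z": 0.006,"rx": -1.2,"ry": -0.7,"rz": 6.9}

```text
invalid input
```

```bash
python3 - <<'E'
from h import *
yaw=np.radians(13);n=np.array([-.119,.516,.848]);c=np.array([.498,.049,.097])
p,R,o=pose();print(p,R.as_euler('xyz'),o['joint_positions'])
rows([(c+.15*n,tilt(yaw),8)])
E
```

```text
[0.1413123  0.53156386 0.20551762] [ 3.14157636e+00 -1.11412993e-04  1.31095108e+00] [ 1.20787994e+00  8.72009595e-02  1.37067585e+00 -4.77764022e-06
  1.68360334e+00 -1.03071675e-01]
[{"x": -0.0381, "y": 0.0539, "z": -0.0023, "rx": -3.6, "ry": -2.17, "rz": 7.55}, {"x": -0.0306, "y": 0.0585, "z": 0.0025, "rx": -3.6, "ry": -2.17, "rz": 7.55}, {"x": -0.0225, "y": 0.0617, "z": 0.0073, "rx": -3.6, "ry": -2.17, "rz": 7.55}, {"x": -0.0139, "y": 0.0635, "z": 0.0119, "rx": -3.6, "ry": -2.17, "rz": 7.55}, {"x": -0.0049, "y": 0.0638, "z": 0.0163, "rx": -3.6, "ry": -2.17, "rz": 7.55}, {"x": 0.0041, "y": 0.0627, "z": 0.0203, "rx": -3.6, "ry": -2.17, "rz": 7.55}, {"x": 0.0131, "y": 0.0602, "z": 0.0238, "rx": -3.6, "ry": -2.17, "rz": 7.55}, {"x": 0.0217, "y": 0.0563, "z": 0.0268, "rx": -3.6, "ry": -2.17, "rz": 7.55}]
```

Emit:
jog_arm:
  series:
    - {"x": -0.005,"y": 0.008,"z": -0.027,"rx": 0,"ry": 0,"rz": 0}
    - {"x": -0.005,"y": 0.008,"z": -0.027,"rx": 0,"ry": 0,"rz": 0}
    - {"x": -0.005,"y": 0.008,"z": -0.027,"rx": 0,"ry": 0,"rz": 0}
  claw: 1

```text
time: 1.7
tool_pos: [0.1586, 0.5079, 0.2796]
ee_rot: [-3.138, 0.018, 1.314]
wrist_force: [-0.0, -0.8, 0.8]
width: 0.0941
```

Emit:
jog_arm:
  series:
    - {"x": -0.017,"y": 0.027,"z": 0.001,"rx": -1.2,"ry": -0.7,"rz": 6.9}
    - {"x": -0.014,"y": 0.029,"z": 0.001,"rx": -1.2,"ry": -0.7,"rz": 6.9}
    - {"x": -0.01,"y": 0.031,"z": 0.002,"rx": -1.2,"ry": -0.7,"rz": 6.9}
    - {"x": -0.006,"y": 0.032,"z": 0.003,"rx": -1.2,"ry": -0.7,"rz": 6.9}
    - {"x": -0.002,"y": 0.032,"z": 0.004,"rx": -1.2,"ry": -0.7,"rz": 6.9}
    - {"x": 0.002,"y": 0.032,"z": 0.004,"rx": -1.2,"ry": -0.7,"rz": 6.9}
    - {"x": 0.005,"y": 0.031,"z": 0.005,"rx": -1.2,"ry": -0.7,"rz": 6.9}
    - {"x": 0.009,"y": 0.03,"z": 0.006,"rx": -1.2,"ry": -0.7,"rz": 6.9}
    - {"x": 0.013,"y": 0.029,"z": 0.006,"rx": -1.2,"ry": -0.7,"rz": 6.9}
  claw: 1

```text
time: 2.45
tool_pos: [0.3619, 0.2909, 0.2859]
ee_rot: [2.932, -0.009, 0.207]
wrist_force: [-0.6, 0.6, -0.7]
width: 0.0941
```

```bash
sed -i 's/out.append(.*/out.append({k:round(v,4) for k,v in e.items()})/' h.py; python3 - <<'E'
from h import *
yaw=np.radians(13);n=np.array([-.119,.516,.848]);c=np.array([.498,.049,.097])
p,R,o=pose();print(p,R.as_euler('xyz'),o['joint_positions'])
rows([(c+.15*n,tilt(yaw),8)])
E
```

```text
[0.36192962 0.29092012 0.28586177] [ 2.93202908 -0.00917091  0.20703057] [ 0.6969618  -0.02960735  1.34780156 -0.20038001  1.90876241  0.43235028]
[{"x": 0.0102, "y": 0.021, "z": 0.0124, "rx": -2.5, "ry": -0.01, "rz": -0.16}, {"x": 0.0101, "y": 0.0205, "z": 0.0134, "rx": -2.5, "ry": -0.01, "rz": -0.16}, {"x": 0.0101, "y": 0.0199, "z": 0.0142, "rx": -2.5, "ry": -0.01, "rz": -0.16}, {"x": 0.01, "y": 0.0193, "z": 0.0151, "rx": -2.5, "ry": -0.01, "rz": -0.16}, {"x": 0.01, "y": 0.0187, "z": 0.0159, "rx": -2.5, "ry": -0.01, "rz": -0.16}, {"x": 0.0099, "y": 0.018, "z": 0.0167, "rx": -2.5, "ry": -0.01, "rz": -0.16}, {"x": 0.0099, "y": 0.0173, "z": 0.0175, "rx": -2.5, "ry": -0.01, "rz": -0.16}, {"x": 0.0098, "y": 0.0165, "z": 0.0182, "rx": -2.5, "ry": -0.01, "rz": -0.16}]
```

Tracking is good. I'll go on to the view above the knob.

Emit:
jog_arm:
  series:
    - {"x": 0.01,"y": 0.021,"z": 0.012,"rx": -2.5,"ry": 0,"rz": 0}
    - {"x": 0.01,"y": 0.021,"z": 0.013,"rx": -2.5,"ry": 0,"rz": 0}
    - {"x": 0.01,"y": 0.02,"z": 0.014,"rx": -2.5,"ry": 0,"rz": 0}
    - {"x": 0.01,"y": 0.019,"z": 0.015,"rx": -2.5,"ry": 0,"rz": 0}
    - {"x": 0.01,"y": 0.019,"z": 0.016,"rx": -2.5,"ry": 0,"rz": 0}
    - {"x": 0.01,"y": 0.018,"z": 0.017,"rx": -2.5,"ry": 0,"rz": 0}
    - {"x": 0.01,"y": 0.017,"z": 0.018,"rx": -2.5,"ry": 0,"rz": 0}
    - {"x": 0.01,"y": 0.016,"z": 0.018,"rx": -2.5,"ry": 0,"rz": 0}
    - {"x": 0,"y": 0,"z": 0,"rx": 0,"ry": 0,"rz": 0}
  claw: 1

```text
time: 3.2
tool_pos: [0.4869, 0.1121, 0.2254]
ee_rot: [2.568, -0.014, 0.195]
wrist_force: [-0.3, -0.6, -1.0]
width: 0.0942
```

```bash
python3 - <<'E'
from h import *
import pickle
from bench import cams
p,R,o=pose();print(p,R.as_euler('xyz'),o['joint_positions'])
s=cams.snapshot('wrist');pickle.dump(s,open('w1.pkl','wb'));cv2.imwrite('pics/w1.png',s['img'][:,:,::-1])
for t in('knob','handle_grip','tab_a','panel'):print(t,[(d['bbox'],d['p']) for d in cams.look_for(t,s)])
E
```

```text
[0.4869284  0.11212431 0.22538104] [ 2.56833535 -0.01418318  0.19508445] [ 0.48315494  0.0666058   1.46426633 -0.56062465  1.74779983  0.22979511]
knob [([276.3, 140.2, 72.1, 76.0], 0.89), ([246.6, 84.0, 285.0, 222.3], 0.45)]
handle_grip [([282.7, 276.4, 12.0, 27.7], 0.62)]
tab_a [([331.3, 183.3, 12.4, 22.7], 0.73), ([286.5, 160.3, 14.1, 17.6], 0.52)]
panel [([262.5, 116.0, 104.2, 111.3], 0.58)]
```

View pics/w1.png

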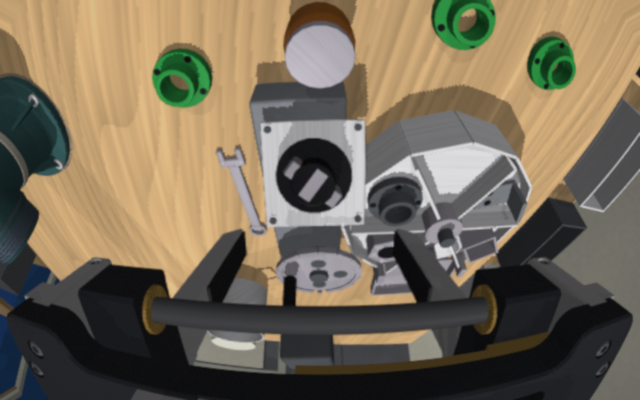

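```bash
python3 - <<'E'
import cv2
i=cv2.imread("pics/w1.png")[105:240,245:385]; cv2.imwrite("pics/w1c.png",cv2.resize(i,None,fx=4.4,fy=4.4,interpolation=cv2.INTER_CUBIC))
E
```

```text
(no output)
```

View pics/w1c.png

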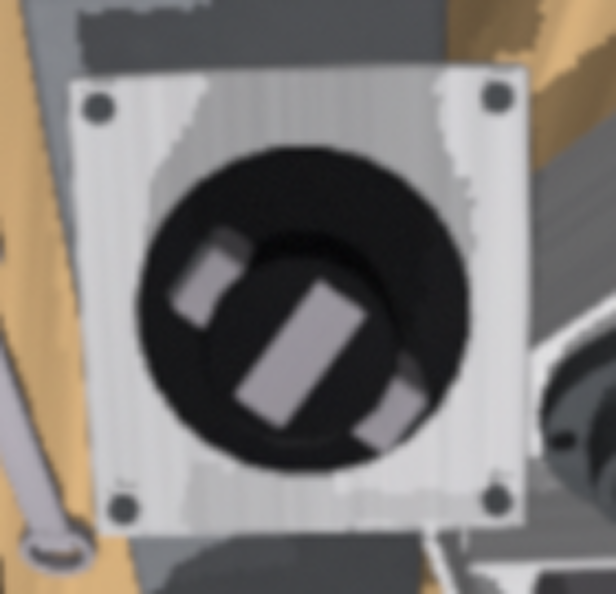

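```bash
python3 - <<'E'
from h import *
import pickle
s=pickle.load(open('w1.pkl','rb'))
print(s['origin'],s['attitude'])
f=lambda *p:(p[0]/4.4+245-.4,p[1]/4.4+105-.4)
C={'fl':f(528,66),'nl':f(70,80),'nr':f(98,533),'fr':f(524,526)}
sg={'fl':(1,1),'nl':(-1,1),'nr':(-1,-1),'fr':(1,-1)}
g=lambda p,sc,o:(p[0]/sc+o[0]-.4,p[1]/sc+o[1]-.4)
T=lambda *p:g(p,4.5,(282,118)); S=lambda *p:g(p,5,(228,178))
TC={'fr':T(157,368),'nr':T(190,495),'fl':T(35,403),'nl':T(66,535)}; SC={'fr':S(476,192),'nr':S(388,55),'fl':S(604,160)}
def P(q,v): return q[:3]+(Ro.from_euler('z',q[3])*Ro.from_euler('x',-q[4])).apply(v)
def res(q,mode):
    r=[]
    for k in C:
        X=P(q,[sg[k][0]*.055,sg[k][1]*.058,0])
        if 'w' in mode: r.append(fproj(s,X)-C[k])
        if 't' in mode: r.append(proj('top',X)-TC[k])
        if 's' in mode and k in SC: r.append(proj('scene',X)-SC[k])
    r=np.concatenate(r)
    return np.append(r,(q[4]-.5585)*200)
for m in('w','ts','wts'):
    o=least_squares(res,[.498,.049,.095,.22,.56],args=(m,));print(m,o.x.round(4),np.degrees(o.x[3:]),o.fun.round(1))
    if m!='ts':
        q=o.x
        # tabs & cap : intersect rays with plane 47 mm
        nrm=P(q,[0,0,1])-q[:3]
        for nm,px,h in(('tabA',f(207,288),.047),('tabB',f(391,415),.047),('cap',f(300,355),.050),('skirt',f(303,310),.010)):
            O_,d=fish(s,px);t=np.dot(q[:3]+h*nrm-O_,nrm)/np.dot(d,nrm);X=O_+t*d
            print(nm,((Ro.from_euler('z',q[3])*Ro.from_euler('x',-q[4])).inv().apply(X-q[:3])*1000).round(1))
E
```

```text
[0.45400287 0.27061192 0.33628431] [ 2.30430022 -0.01558758  0.19577259]
w [0.4964 0.0467 0.0925 0.2128 0.5585] [12.19040767 32.00071706] [-0.   0.2 -0.1 -0.2  0.1  0.3 -0.  -0.3  0. ]
tabA [-19.4  13.9  47. ]
tabB [ 18.7 -14.6  47. ]
cap [-0.3 -0.3 50. ]
skirt [-0.2  1.4 10. ]
ts [0.4971 0.0487 0.0876 0.252  0.5555] [14.43855893 31.82975039] [ 0.8  0.1  0.6  3.3  1.2  0.1  0.4  1.4  0.   1.7 -0.1 -0.9  1.4 -4.7
 -0.6]
wts [0.4966 0.047  0.0924 0.2204 0.5554] [12.63029982 31.81936108] [ 0.  -0.4  1.6 -0.5 -0.   2.8 -0.1 -0.2  1.  -0.1  0.7  0.2  0.5  2.
 -0.3  0.1  0.6 -0.8  0.9 -0.7  0.1 -5.9 -0.6]
tabA [-19.5  13.9  47. ]
tabB [ 18.5 -14.9  47. ]
cap [-0.4 -0.4 50. ]
skirt [-0.4  1.1 10. ]
```

```bash
cat >> h.py <<'E'
c=np.array([.4965,.0468,.094]);yaw=np.radians(12.2)
RP=Ro.from_euler('z',yaw)*Ro.from_euler('x',-32,degrees=True); n=RP.apply([0,0,1])
E
python3 - <<'E'
from h import *
rows([(c+.08*n,tilt(yaw,32,37.2),7)])
E
```

```text
[{"x": -0.0009, "y": -0.002, "z": 0.0102, "rx": 0.05, "ry": -0.11, "rz": 5.12}, {"x": -0.001, "y": -0.0019, "z": 0.0102, "rx": 0.05, "ry": -0.11, "rz": 5.12}, {"x": -0.0012, "y": -0.0018, "z": 0.0102, "rx": 0.05, "ry": -0.11, "rz": 5.12}, {"x": -0.0013, "y": -0.0017, "z": 0.0102, "rx": 0.05, "ry": -0.11, "rz": 5.12}, {"x": -0.0014, "y": -0.0015, "z": 0.0102, "rx": 0.05, "ry": -0.11, "rz": 5.12}, {"x": -0.0015, "y": -0.0014, "z": 0.0102, "rx": 0.05, "ry": -0.11, "rz": 5.12}, {"x": -0.0016, "y": -0.0012, "z": 0.0102, "rx": 0.05, "ry": -0.11, "rz": 5.12}]
```

Emit:
jog_arm:
  series:
    - {"x": -0.001,"y": -0.002,"z": 0.01,"rx": 0,"ry": -0.1,"rz": 5.1}
    - {"x": -0.001,"y": -0.002,"z": 0.01,"rx": 0,"ry": -0.1,"rz": 5.1}
    - {"x": -0.001,"y": -0.002,"z": 0.01,"rx": 0,"ry": -0.1,"rz": 5.1}
    - {"x": -0.0015,"y": -0.0015,"z": 0.01,"rx": 0,"ry": -0.1,"rz": 5.1}
    - {"x": -0.0015,"y": -0.0015,"z": 0.01,"rx": 0,"ry": -0.1,"rz": 5.1}
    - {"x": -0.0015,"y": -0.0015,"z": 0.01,"rx": 0,"ry": -0.1,"rz": 5.1}
    - {"x": -0.0015,"y": -0.001,"z": 0.01,"rx": 0,"ry": -0.1,"rz": 5.1}
    - {"x": 0,"y": 0,"z": 0,"rx": 0,"ry": 0,"rz": 0}
  claw: 1

```text
time: 4.12
tool_pos: [0.4891, 0.0977, 0.1711]
ee_rot: [2.705, -0.352, -0.382]
wrist_force: [0.1, 0.4, 0.3]
width: 0.0939
```

```bash
python3 - <<'E'
from h import *
import pickle
from bench import cams
p,R,o=pose();print((RP.inv().apply(p-c)*1000).round(1),(tilt(yaw,32,37.2).inv()*R).as_rotvec(degrees=True).round(1),o['joint_positions'])
s=cams.snapshot('wrist');pickle.dump(s,open('w2.pkl','wb'));cv2.imwrite('pics/w2.png',s['img'][:,:,::-1])
i=s['img'][100:330,200:440,::-1];cv2.imwrite('pics/w2c.png',cv2.resize(i,None,fx=2.5,fy=2.5,interpolation=cv2.INTER_CUBIC))
rows([(c+.0165*n,tilt(yaw,32,37.2),6)])
E
```

```text
[ 3.6  2.7 92.6] [1.  0.8 1.8] [ 0.44896366  0.05806318  1.57473042 -0.54272902  1.61937445  0.91389066]
[{"x": -0.0005, "y": 0.001, "z": 0.0129, "rx": -0.18, "ry": -0.15, "rz": -0.28}, {"x": -0.0005, "y": 0.0009, "z": 0.0129, "rx": -0.18, "ry": -0.15, "rz": -0.28}, {"x": -0.0004, "y": 0.0009, "z": 0.0129, "rx": -0.18, "ry": -0.15, "rz": -0.28}, {"x": -0.0004, "y": 0.0008, "z": 0.0129, "rx": -0.18, "ry": -0.15, "rz": -0.28}, {"x": -0.0004, "y": 0.0008, "z": 0.0129, "rx": -0.18, "ry": -0.15, "rz": -0.28}, {"x": -0.0004, "y": 0.0008, "z": 0.0129, "rx": -0.18, "ry": -0.15, "rz": -0.28}]
```

View pics/w2c.png

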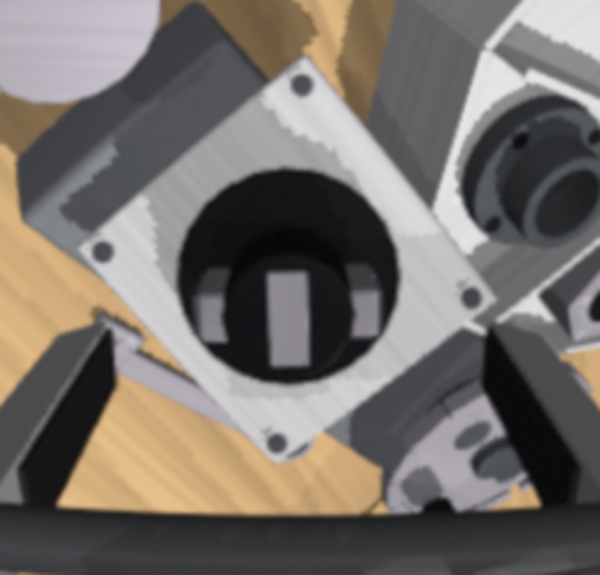

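```bash
python3 - <<'E'
from h import *
import pickle
a=pickle.load(open('w1.pkl','rb'));b=pickle.load(open('w2.pkl','rb'))
f=lambda *p:(p[0]/4.4+245-.4,p[1]/4.4+105-.4); g=lambda *p:(p[0]/2.5+200-.3,p[1]/2.5+100-.3)
print(a['origin'],b['origin'])
for nm,p,q in(('cap',f(300,355),g(288,320)),('tabA',f(207,288),g(212,318)),('tabB',f(391,415),g(367,312)),
 ('screwTL',f(98,108),g(102,252)),('screwTR',f(497,97),g(302,84)),('screwBR',f(497,500),g(472,297)),('screwBL',f(123,510),g(277,442))):
    X,e=tri([fish(a,p),fish(b,q)]);print(nm,(RP.inv().apply(X-c)*1000).round(1),np.round(e,4))
E
```

```text
[0.45400287 0.27061192 0.33628431] [0.50106071 0.24943113 0.29492762]
cap [-0.3  1.8 54.9] [0. 0.]
tabA [-19.3  15.4  49.3] [0.0001 0.0001]
tabB [ 18.6 -13.8  46.8] [0.0002 0.0002]
screwTL [-47.5  51.5   5. ] [0.0001 0.0001]
screwTR [46.8 51.7  2.5] [0.0001 0.0001]
screwBR [ 47.3 -49.2   2.3] [0.0002 0.0002]
screwBL [-47.8 -49.7   1.3] [0.0001 0.0001]
```

```bash
sed -i 's/^c=np.array.*/c=np.array([.4964,.0473,.0950]);yaw=np.radians(12.2)/' h.py; python3 - <<'E'
from h import *
rows([(c+.0165*n,tilt(yaw,32,37.3),7)])
E
```

```text
[{"x": -0.0004, "y": 0.0008, "z": 0.0109, "rx": -0.16, "ry": -0.12, "rz": -0.22}, {"x": -0.0004, "y": 0.0008, "z": 0.0109, "rx": -0.16, "ry": -0.12, "rz": -0.22}, {"x": -0.0004, "y": 0.0008, "z": 0.0109, "rx": -0.16, "ry": -0.12, "rz": -0.22}, {"x": -0.0004, "y": 0.0007, "z": 0.0109, "rx": -0.16, "ry": -0.12, "rz": -0.22}, {"x": -0.0003, "y": 0.0007, "z": 0.0109, "rx": -0.16, "ry": -0.12, "rz": -0.22}, {"x": -0.0003, "y": 0.0007, "z": 0.0109, "rx": -0.16, "ry": -0.12, "rz": -0.22}, {"x": -0.0003, "y": 0.0007, "z": 0.0109, "rx": -0.16, "ry": -0.12, "rz": -0.22}]
```

Emit:
jog_arm:
  series:
    - {"x": -0.0008,"y": 0.0016,"z": 0.011,"rx": -0.3,"ry": -0.2,"rz": -0.4}
    - {"x": -0.0008,"y": 0.0016,"z": 0.011,"rx": -0.3,"ry": -0.2,"rz": -0.4}
    - {"x": -0.0008,"y": 0.0016,"z": 0.011,"rx": -0.3,"ry": -0.2,"rz": -0.4}
    - {"x": 0,"y": 0,"z": 0.011,"rx": -0.2,"ry": -0.2,"rz": -0.4}
    - {"x": 0,"y": 0,"z": 0.011,"rx": 0,"ry": 0,"rz": 0}
    - {"x": 0,"y": 0,"z": 0.01,"rx": 0,"ry": 0,"rz": 0}
    - {"x": 0,"y": 0,"z": 0,"rx": 0,"ry": 0,"rz": 0}
  claw: 1

```text
time: 4.75
tool_pos: [0.4948, 0.0603, 0.1163]
ee_rot: [2.68, -0.326, -0.35]
wrist_force: [-1.5, 0.1, -0.3]
width: 0.0939
```

```bash
python3 - <<'E'
from h import *
p,R,o=pose();print((RP.inv().apply(p-c)*1000).round(1),(tilt(yaw,32,37.3).inv()*R).as_rotvec(degrees=True).round(1),o['wrist_force'])
rows([(c+.0165*n,tilt(yaw,32,37.3),2)])
E
```

```text
[ 1.2 -0.2 25. ] [ 0.2  0.2 -0.6] [-1.45073109  0.13904609 -0.25129743]
[{"x": -0.0006, "y": 0.0003, "z": 0.0042, "rx": -0.09, "ry": -0.11, "rz": 0.28}, {"x": -0.0005, "y": 0.0003, "z": 0.0042, "rx": -0.09, "ry": -0.11, "rz": 0.28}]
```

Next I move the last 8 mm and close on the tabs.

Emit:
jog_arm:
  series:
    - {"x": -0.0008,"y": 0.0003,"z": 0.005,"rx": -0.1,"ry": -0.1,"rz": 0.3}
    - {"x": -0.0005,"y": 0.0003,"z": 0.004,"rx": -0.1,"ry": -0.1,"rz": 0.3}
    - {"x": 0,"y": 0,"z": 0,"rx": 0,"ry": 0,"rz": 0}
  claw: 1

```text
time: 5.0
tool_pos: [0.4941, 0.0543, 0.1067]
ee_rot: [2.679, -0.326, -0.363]
wrist_force: [-0.3, -0.5, 0.0]
width: 0.0942
```

```bash
python3 - <<'E'
from h import *
p,R,o=pose();print((RP.inv().apply(p-c)*1000).round(1),(tilt(yaw,32,37.3).inv()*R).as_rotvec(degrees=True).round(1),o['wrist_force'])
E
```

```text
[-0.8  0.  13.8] [-0.1 -0.1  0.1] [-0.31024741 -0.53029879  0.01354191]
```

Emit:
jog_arm:
  series:
    - {"x": 0,"y": 0,"z": 0,"rx": 0,"ry": 0,"rz": 0}
    - {"x": 0,"y": 0,"z": 0,"rx": 0,"ry": 0,"rz": 0}
    - {"x": 0,"y": 0,"z": 0,"rx": 0,"ry": 0,"rz": 0}
    - {"x": 0,"y": 0,"z": 0,"rx": 0,"ry": 0,"rz": 0}
    - {"x": 0,"y": 0,"z": 0,"rx": 0,"ry": 0,"rz": 0}
    - {"x": 0,"y": 0,"z": 0,"rx": 0,"ry": 0,"rz": 0}
  claw: 0.3

```text
time: 5.5
tool_pos: [0.4946, 0.0554, 0.108]
ee_rot: [2.682, -0.327, -0.363]
wrist_force: [-3.5, 1.6, -1.3]
width: 0.0575
```

Emit:
jog_arm:
  series:
    - {"x": 0,"y": 0,"z": 0,"rx": 0,"ry": 0,"rz": 0}
    - {"x": 0,"y": 0,"z": 0,"rx": 0,"ry": 0,"rz": 0}
    - {"x": 0,"y": 0,"z": 0,"rx": 0,"ry": 0,"rz": 0}
    - {"x": 0,"y": 0,"z": 0,"rx": 0,"ry": 0,"rz": 0}
  claw: 0.3

```text
time: 5.83
tool_pos: [0.4933, 0.0561, 0.1077]
ee_rot: [2.681, -0.325, -0.364]
wrist_force: [-0.7, -0.2, -0.1]
width: 0.0448
```

```bash
python3 - <<'E'
from h import *
p,R,o=pose();print((RP.inv().apply(p-c)*1000).round(1),(tilt(yaw,32,37.3).inv()*R).as_rotvec(degrees=True).round(1),o['wrist_force'],o['width'])
E
```

```text
[-1.2  1.1 15.7] [ 0.  -0.2  0.1] [-0.690786   -0.23412082 -0.1192368 ] 0.0447892626614109
```

Emit:
jog_arm:
  series:
    - {"x": 0,"y": 0,"z": 0,"rx": 0,"ry": 0,"rz": 0}
    - {"x": 0,"y": 0,"z": 0,"rx": 0,"ry": 0,"rz": 0}
  claw: 0.3

```text
time: 6.0
tool_pos: [0.4933, 0.056, 0.1077]
ee_rot: [2.681, -0.325, -0.364]
wrist_force: [-1.7, 0.5, 0.1]
width: 0.0449
```

```bash
python3 - <<'E'
from h import *
import pickle
from bench import cams
s=cams.snapshot('wrist');pickle.dump(s,open('w3.pkl','wb'))
i=s['img'][150:390,180:460,::-1];cv2.imwrite('pics/w3c.png',cv2.resize(i,None,fx=2.5,fy=2.5,interpolation=cv2.INTER_CUBIC))
E
```

```text
(no output)
```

View pics/w3c.png

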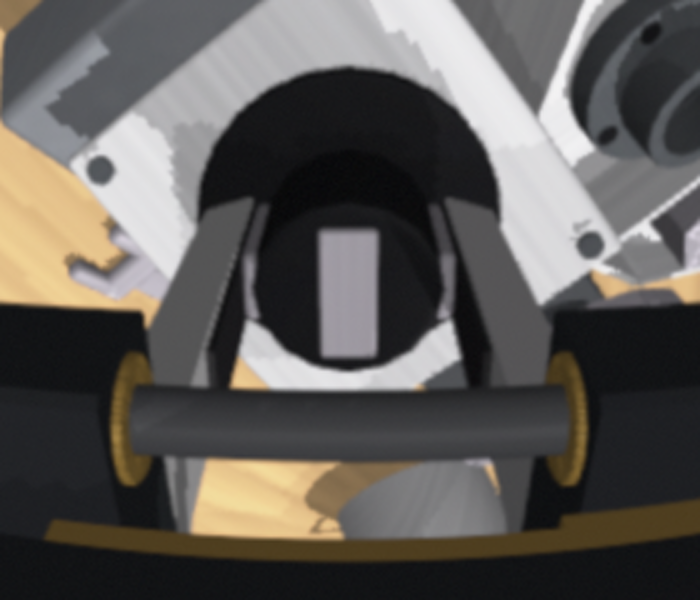

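Emit:
jog_arm:
  series:
    - {"x": 0,"y": 0,"z": 0,"rx": 0,"ry": 0,"rz": -6}
    - {"x": 0,"y": 0,"z": 0,"rx": 0,"ry": 0,"rz": -6}
    - {"x": 0,"y": 0,"z": 0,"rx": 0,"ry": 0,"rz": -6}
    - {"x": 0,"y": 0,"z": 0,"rx": 0,"ry": 0,"rz": -6}
    - {"x": 0,"y": 0,"z": 0,"rx": 0,"ry": 0,"rz": -6}
    - {"x": 0,"y": 0,"z": 0,"rx": 0,"ry": 0,"rz": -6}
  claw: 0.3

```text
time: 6.55
tool_pos: [0.4937, 0.056, 0.1078]
ee_rot: [2.585, 0.002, 0.213]
wrist_force: [-2.0, -0.1, -0.6]
width: 0.0446
```

```bash
python3 - <<'E'
from h import *
p,R,o=pose();print((RP.inv().apply(p-c)*1000).round(1),(tilt(yaw,32,37.3).inv()*R).as_rotvec(degrees=True).round(1),o['wrist_force'],o['wrist_torque'],o['width'])
E
```

```text
[-0.8  0.9 15.7] [  0.1  -0.1 -37.4] [-1.99213398 -0.05237205 -0.5608623 ] [ 0.21715818  0.20206561 -0.13071353] 0.04462184843164858
```

Emit:
jog_arm:
  series:
    - {"x": 0,"y": 0,"z": 0,"rx": 0,"ry": 0,"rz": -6}
    - {"x": 0,"y": 0,"z": 0,"rx": 0,"ry": 0,"rz": -6}
    - {"x": 0,"y": 0,"z": 0,"rx": 0,"ry": 0,"rz": -6}
    - {"x": 0,"y": 0,"z": 0,"rx": 0,"ry": 0,"rz": -6}
    - {"x": 0,"y": 0,"z": 0,"rx": 0,"ry": 0,"rz": -6}
    - {"x": 0,"y": 0,"z": 0,"rx": 0,"ry": 0,"rz": -6}
    - {"x": 0,"y": 0,"z": 0,"rx": 0,"ry": 0,"rz": -2}
  claw: 0.3

```text
time: 7.13
tool_pos: [0.4941, 0.0562, 0.1078]
ee_rot: [2.699, 0.346, 0.832]
wrist_force: [-1.4, 1.3, 0.0]
width: 0.0451
```

```bash
python3 - <<'E'
from h import *
p,R,o=pose();print((RP.inv().apply(p-c)*1000).round(1),(tilt(yaw,32,37.3).inv()*R).as_rotvec(degrees=True).round(1),o['wrist_force'],RP.inv().apply(o['wrist_torque']),o['width'])
E
```

```text
[-0.3  1.  15.7] [  0.2  -0.1 -77.3] [-1.39176427  1.28821825  0.04715188] [ 0.27372568  0.23220754 -1.09639299] 0.04507023311067205
```

Emit:
jog_arm:
  series:
    - {"x": 0,"y": 0,"z": 0,"rx": 0,"ry": 0,"rz": 1.5}
    - {"x": 0,"y": 0,"z": 0,"rx": 0,"ry": 0,"rz": 0}
  claw: 0.3

```text
time: 7.3
tool_pos: [0.4941, 0.0562, 0.1077]
ee_rot: [2.689, 0.333, 0.802]
wrist_force: [-2.3, 0.4, 0.3]
width: 0.045
```

Emit:
jog_arm:
  series:
    - {"x": 0,"y": 0,"z": 0,"rx": 0,"ry": 0,"rz": 0}
    - {"x": 0,"y": 0,"z": 0,"rx": 0,"ry": 0,"rz": 0}
    - {"x": 0,"y": 0,"z": 0,"rx": 0,"ry": 0,"rz": 0}
    - {"x": 0,"y": 0,"z": 0,"rx": 0,"ry": 0,"rz": 0}
    - {"x": 0,"y": 0,"z": 0,"rx": 0,"ry": 0,"rz": 0}
    - {"x": 0,"y": 0,"z": -0.012,"rx": 0,"ry": 0,"rz": 0}
    - {"x": 0,"y": 0,"z": -0.02,"rx": 0,"ry": 0,"rz": 0}
    - {"x": 0,"y": 0,"z": -0.02,"rx": 0,"ry": 0,"rz": 0}
    - {"x": 0,"y": 0,"z": -0.02,"rx": 0,"ry": 0,"rz": 0}
    - {"x": 0,"y": 0,"z": 0,"rx": 0,"ry": 0,"rz": 0}
  claw: 1

```text
time: 8.13
tool_pos: [0.4867, 0.0947, 0.1735]
ee_rot: [2.686, 0.332, 0.8]
wrist_force: [0.2, 0.2, 0.7]
width: 0.094
```

```bash
python3 - <<'E'
from h import *
import pickle
from bench import cams
p,R,o=pose();print(p,(RP.inv().apply(p-c)*1000).round(1),(tilt(yaw,32,37.3).inv()*R).as_rotvec(degrees=True).round(1))
s=cams.snapshot('wrist');pickle.dump(s,open('w4.pkl','wb'))
i=s['img'][60:390,140:500,::-1];cv2.imwrite('pics/w4c.png',cv2.resize(i,None,fx=1.8,fy=1.8,interpolation=cv2.INTER_CUBIC))
E
```

```text
[0.48670059 0.09468969 0.17350012] [ 0.5 -0.6 92.2] [  0.1   0.  -75.4]
```

View pics/w4c.png

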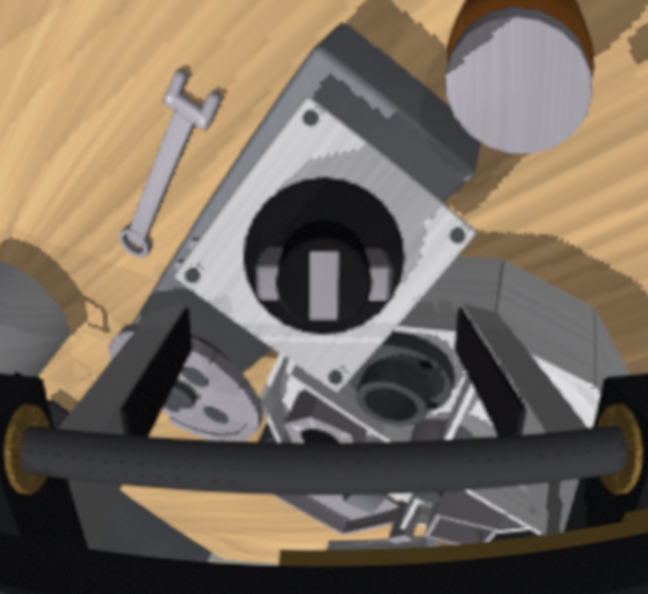

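```bash
python3 - <<'E'
from h import *
p,R,o=pose()
rows([(p+[0,-.02,.06],R,2),([.5015,-.1884,.235],tilt(yaw,0,0),9)])
E
```

```text
[{"x": -0.0166, "y": 0.0177, "z": -0.0203, "rx": 0.0, "ry": 0.0, "rz": 0.0}, {"x": -0.0166, "y": 0.0177, "z": -0.0203, "rx": 0.0, "ry": 0.0, "rz": 0.0}, {"x": -0.0188, "y": 0.0166, "z": 0.015, "rx": 3.41, "ry": 1.19, "rz": 4.12}, {"x": -0.0178, "y": 0.0188, "z": 0.0135, "rx": 3.41, "ry": 1.19, "rz": 4.12}, {"x": -0.0166, "y": 0.0208, "z": 0.012, "rx": 3.41, "ry": 1.19, "rz": 4.12}, {"x": -0.0153, "y": 0.0226, "z": 0.0104, "rx": 3.41, "ry": 1.19, "rz": 4.12}, {"x": -0.0138, "y": 0.0242, "z": 0.0087, "rx": 3.41, "ry": 1.19, "rz": 4.12}, {"x": -0.0122, "y": 0.0256, "z": 0.0069, "rx": 3.41, "ry": 1.19, "rz": 4.12}, {"x": -0.0104, "y": 0.0268, "z": 0.0051, "rx": 3.41, "ry": 1.19, "rz": 4.12}, {"x": -0.0085, "y": 0.0277, "z": 0.0033, "rx": 3.41, "ry": 1.19, "rz": 4.12}, {"x": -0.0066, "y": 0.0284, "z": 0.0015, "rx": 3.41, "ry": 1.19, "rz": 4.12}]
```

Emit:
jog_arm:
  series:
    - {"x": -0.017,"y": 0.018,"z": -0.02,"rx": 0.0,"ry": 0.0,"rz": 0.0}
    - {"x": -0.017,"y": 0.018,"z": -0.02,"rx": 0.0,"ry": 0.0,"rz": 0.0}
    - {"x": -0.019,"y": 0.017,"z": 0.015,"rx": 3.4,"ry": 1.2,"rz": 4.1}
    - {"x": -0.018,"y": 0.019,"z": 0.013,"rx": 3.4,"ry": 1.2,"rz": 4.1}
    - {"x": -0.017,"y": 0.021,"z": 0.012,"rx": 3.4,"ry": 1.2,"rz": 4.1}
    - {"x": -0.015,"y": 0.023,"z": 0.01,"rx": 3.4,"ry": 1.2,"rz": 4.1}
    - {"x": -0.014,"y": 0.024,"z": 0.009,"rx": 3.4,"ry": 1.2,"rz": 4.1}
    - {"x": -0.012,"y": 0.026,"z": 0.007,"rx": 3.4,"ry": 1.2,"rz": 4.1}
    - {"x": -0.01,"y": 0.027,"z": 0.005,"rx": 3.4,"ry": 1.2,"rz": 4.1}
    - {"x": -0.009,"y": 0.028,"z": 0.003,"rx": 3.4,"ry": 1.2,"rz": 4.1}
    - {"x": -0.007,"y": 0.028,"z": 0.001,"rx": 3.4,"ry": 1.2,"rz": 4.1}
    - {"x": 0,"y": 0,"z": 0,"rx": 0,"ry": 0,"rz": 0}
  claw: 1

```text
time: 9.18
tool_pos: [0.4978, -0.204, 0.2263]
ee_rot: [-3.121, 0.002, 0.194]
wrist_force: [-0.7, 0.2, 0.0]
width: 0.0937
```

```bash
python3 - <<'E'
from h import *
import pickle
from bench import cams
p,R,o=pose();print(p,(tilt(yaw,0).inv()*R).as_rotvec(degrees=True).round(1),o['joint_positions'])
s=cams.snapshot('wrist');pickle.dump(s,open('w5.pkl','wb'))
i=s['img'][60:400,140:500,::-1];cv2.imwrite('pics/w5c.png',cv2.resize(i,None,fx=1.75,fy=1.75,interpolation=cv2.INTER_CUBIC))
print(cams.look_for('handle_grip',s))
E
```

```text
[ 0.49780569 -0.20403531  0.22630243] [ 1.2 -0.1  1.1] [-0.5038197   0.06779636  1.35069605  0.01459188  1.73807384 -0.69575353]
[{'bbox': [312.8, 174.2, 23.8, 34.3], 'p': 0.85}]
```

View pics/w5c.png

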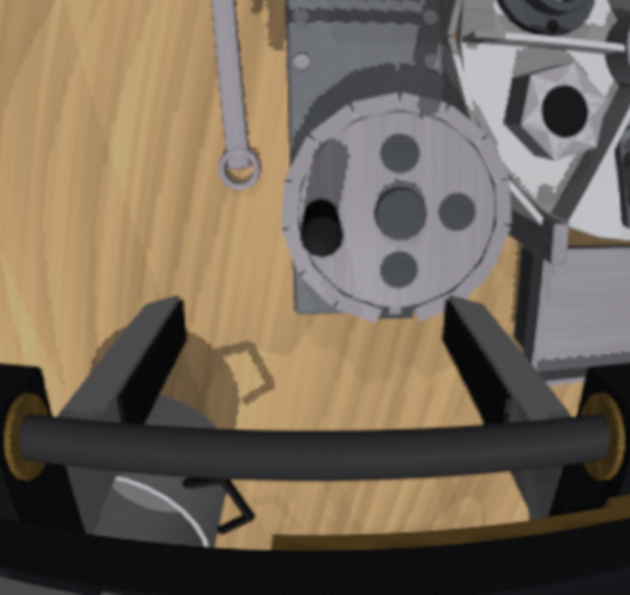

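```bash
python3 - <<'E'
from h import *
import pickle
a=pickle.load(open('w5.pkl','rb'))
g=lambda *p:(p[0]/1.75+140-.3,p[1]/1.75+60-.3)
def at(px,z):
    o,d=fish(a,px);return o+(z-o[2])/d[2]*d
print('hub',at(g(400,213),.094),'rim',at(g(397.5,205.5),.087),'htop',at(g(322,236),.149),'hbase',at(g(321,214),.091))
f=lambda p,s,o:(p[0]/s+o[0]-.4,p[1]/s+o[1]-.4)
print(tri([fish(a,g(400,213)),ray('top',f((399,387),4.5,(282,118))),ray('scene',f((165,250),5,(228,178)))]))
print(tri([fish(a,g(322,236)),ray('top',f((425,437),4.5,(282,118))),ray('scene',f((120,128),5,(228,178)))]))
E
```

```text
hub [ 0.54500751 -0.17851069  0.094     ] rim [ 0.54381955 -0.17534261  0.087     ] htop [ 0.49908388 -0.18923957  0.149     ] hbase [ 0.49920958 -0.18891119  0.091     ]
(array([ 0.5466313 , -0.1782465 ,  0.09223047]), [np.float64(0.0013740743679643826), np.float64(0.0018944661823556619), np.float64(0.0006863029304036184)])
(array([ 0.50083443, -0.18859129,  0.15417537]), [np.float64(0.0020954305305913605), np.float64(0.0025329842688193356), np.float64(0.001480921864005505)])
```

```bash
python3 - <<'E'
from h import *
rows([([.499,-.1885,.2],tilt(yaw,0),2),([.499,-.1885,.113],tilt(yaw,0),5)])
E
```

```text
[{"x": 0.0013, "y": -0.0045, "z": 0.0134, "rx": -0.64, "ry": 0.05, "rz": -0.29}, {"x": 0.0013, "y": -0.0046, "z": 0.0134, "rx": -0.64, "ry": 0.05, "rz": -0.29}, {"x": 0.0, "y": -0.0, "z": 0.0174, "rx": 0.0, "ry": 0.0, "rz": 0.0}, {"x": 0.0, "y": -0.0, "z": 0.0174, "rx": 0.0, "ry": 0.0, "rz": 0.0}, {"x": 0.0, "y": -0.0, "z": 0.0174, "rx": 0.0, "ry": 0.0, "rz": 0.0}, {"x": 0.0, "y": -0.0, "z": 0.0174, "rx": 0.0, "ry": 0.0, "rz": 0.0}, {"x": 0.0, "y": -0.0, "z": 0.0174, "rx": 0.0, "ry": 0.0, "rz": 0.0}]
```

Emit:
jog_arm:
  series:
    - {"x": 0.0015,"y": -0.005,"z": 0.012,"rx": -0.6,"ry": 0,"rz": -0.5}
    - {"x": 0.001,"y": -0.005,"z": 0.012,"rx": -0.6,"ry": 0,"rz": -0.5}
    - {"x": 0,"y": 0,"z": 0.018,"rx": 0,"ry": 0,"rz": 0}
    - {"x": 0,"y": 0,"z": 0,"rx": 0,"ry": 0,"rz": 0}
  claw: 1

```text
time: 9.62
tool_pos: [0.4984, -0.1831, 0.1825]
ee_rot: [-3.141, 0.002, 0.228]
wrist_force: [-0.5, 0.2, -0.5]
width: 0.0937
```

```bash
python3 - <<'E'
from h import *
p,R,o=pose();print(p)
rows([([.499,-.1885,.113],tilt(yaw,0),5)])
E
```

```text
[ 0.49843547 -0.18314881  0.18250779]
[{"x": -0.0001, "y": 0.0011, "z": 0.0139, "rx": -0.0, "ry": 0.03, "rz": 0.17}, {"x": -0.0001, "y": 0.0011, "z": 0.0139, "rx": -0.0, "ry": 0.03, "rz": 0.17}, {"x": -0.0001, "y": 0.0011, "z": 0.0139, "rx": -0.0, "ry": 0.03, "rz": 0.17}, {"x": -0.0001, "y": 0.0011, "z": 0.0139, "rx": -0.0, "ry": 0.03, "rz": 0.17}, {"x": -0.0001, "y": 0.0011, "z": 0.0139, "rx": -0.0, "ry": 0.03, "rz": 0.17}]
```

Emit:
jog_arm:
  series:
    - {"x": 0,"y": 0.002,"z": 0.014,"rx": 0,"ry": 0,"rz": 0.2}
    - {"x": 0,"y": 0.001,"z": 0.014,"rx": 0,"ry": 0,"rz": 0.2}
    - {"x": 0,"y": 0.001,"z": 0.014,"rx": 0,"ry": 0,"rz": 0.2}
    - {"x": 0,"y": 0,"z": 0.014,"rx": 0,"ry": 0,"rz": 0.2}
    - {"x": 0,"y": 0,"z": 0.007,"rx": 0,"ry": 0,"rz": 0}
    - {"x": 0,"y": 0,"z": 0,"rx": 0,"ry": 0,"rz": 0}
  claw: 1

```text
time: 10.12
tool_pos: [0.501, -0.177, 0.1205]
ee_rot: [3.14, 0.0, 0.233]
wrist_force: [-0.3, 0.4, -0.4]
width: 0.094
```

```bash
python3 - <<'E'
from h import *
p,R,o=pose();print(p)
rows([([.499,-.1885,.113],tilt(yaw,0),2)])
E
```

```text
[ 0.50099805 -0.17696322  0.120533  ]
[{"x": -0.0023, "y": 0.0054, "z": 0.0038, "rx": 0.06, "ry": 0.01, "rz": 0.57}, {"x": -0.0022, "y": 0.0054, "z": 0.0038, "rx": 0.06, "ry": 0.01, "rz": 0.57}]
```

Emit:
jog_arm:
  series:
    - {"x": -0.0025,"y": 0.006,"z": 0.004,"rx": 0,"ry": 0,"rz": 0.5}
    - {"x": -0.002,"y": 0.005,"z": 0.003,"rx": 0,"ry": 0,"rz": 0.5}
  claw: 1

```text
time: 10.28
tool_pos: [0.5002, -0.1873, 0.1152]
ee_rot: [3.138, -0.002, 0.219]
wrist_force: [0.2, -0.1, 0.2]
width: 0.0942
```

```bash
python3 - <<'E'
from h import *
p,R,o=pose();print(p,o['qvel'].round(3),o['joint_positions'])
rows([([.499,-.1885,.113],tilt(yaw,0),2)])
E
```

```text
[ 0.50023049 -0.18728986  0.11515275] [-0.098  0.035 -0.001  0.008 -0.065 -0.011] [-0.46336383  0.08489673  1.55343269 -0.00159545  1.49968097 -0.68221683]
[{"x": -0.0007, "y": 0.0005, "z": 0.0011, "rx": 0.1, "ry": -0.05, "rz": 0.17}, {"x": -0.0007, "y": 0.0005, "z": 0.0011, "rx": 0.1, "ry": -0.05, "rz": 0.17}]
```

Emit:
jog_arm:
  series:
    - {"x": -0.0007,"y": 0,"z": 0.001,"rx": 0,"ry": 0,"rz": 0}
    - {"x": 0,"y": 0,"z": 0,"rx": 0,"ry": 0,"rz": 0}
    - {"x": 0,"y": 0,"z": 0,"rx": 0,"ry": 0,"rz": 0}
    - {"x": 0,"y": 0,"z": 0,"rx": 0,"ry": 0,"rz": 0}
    - {"x": 0,"y": 0,"z": 0,"rx": 0,"ry": 0,"rz": 0}
    - {"x": 0,"y": 0,"z": 0,"rx": 0,"ry": 0,"rz": 0}
    - {"x": 0,"y": 0,"z": 0,"rx": 0,"ry": 0,"rz": 0}
    - {"x": 0,"y": 0,"z": 0,"rx": 0,"ry": 0,"rz": 0}
  claw: 0.1

```text
time: 10.95
tool_pos: [0.5008, -0.19, 0.1173]
ee_rot: [3.134, -0.006, 0.216]
wrist_force: [0.0, -0.6, 0.4]
width: 0.0445
```

```bash
python3 - <<'E'
from h import *
p,R,o=pose();print(p,o['qvel'].round(3),o['width'])
E
```

```text
[ 0.50079987 -0.19000632  0.11727647] [ 0.001 -0.001 -0.002  0.     0.001 -0.001] 0.04447194713430625
```

Emit:
jog_arm:
  series:
    - {"x": 0,"y": 0,"z": 0,"rx": 0,"ry": 0,"rz": 0}
    - {"x": 0,"y": 0,"z": 0,"rx": 0,"ry": 0,"rz": 0}
    - {"x": 0,"y": 0,"z": 0,"rx": 0,"ry": 0,"rz": 0}
    - {"x": 0,"y": 0,"z": 0,"rx": 0,"ry": 0,"rz": 0}
    - {"x": 0,"y": 0,"z": 0,"rx": 0,"ry": 0,"rz": 0}
  claw: 0.1

```text
time: 11.37
tool_pos: [0.4987, -0.1904, 0.1173]
ee_rot: [3.134, -0.001, 0.216]
wrist_force: [1.5, 0.0, -0.4]
width: 0.0217
```

```bash
python3 - <<'E'
from h import *
from bench import cams
p,R,o=pose();print(p,o['qvel'].round(3),o['width'],o['wrist_force'])
s=cams.snapshot('wrist')
i=s['img'][60:400,140:500,::-1];cv2.imwrite('pics/w6c.png',cv2.resize(i,None,fx=1.75,fy=1.75,interpolation=cv2.INTER_CUBIC))
E
```

```text
[ 0.4987065  -0.1904144   0.11727871] [-0.002 -0.003  0.002 -0.001  0.001 -0.002] 0.021657959412969958 [ 1.47136856  0.01427014 -0.44796902]
```

View pics/w6c.png

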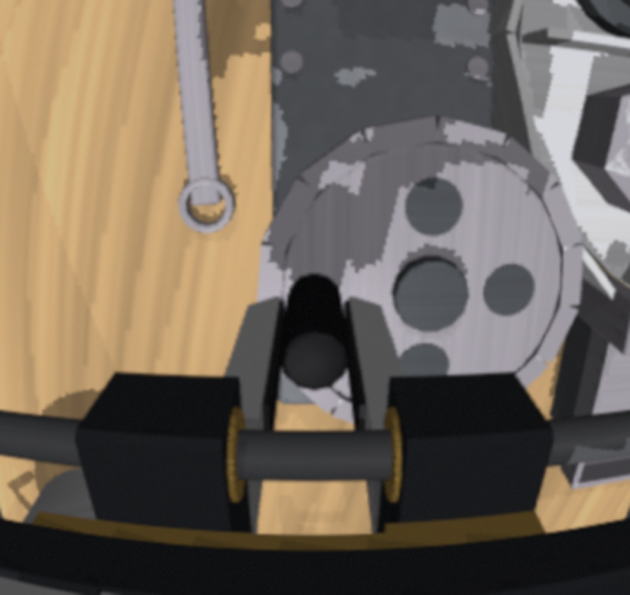

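```bash
cat >> h.py <<'E'
AX=np.array([.5458,-.1783]);WR=.048
RY=tilt(yaw,0)
def wheel(steps,off=(0,0),ax=AX):
    p,R,o=pose()
    v=Ro.from_euler('z',-yaw).apply([*(p[:2]-np.array(off)-ax),0])
    phi=np.degrees(np.arctan2(-v[1],-v[0])); print('phi',phi.round(1),'r',(np.hypot(*v[:2])*1000).round(1),'z',p[2].round(4),'F',o['wrist_force'].round(1),'rot',(RY.inv()*R).as_rotvec(degrees=True).round(1),'w',o['width'].round(4),'t',o['time'])
    # target pts world
    pts=[p[:2]-np.array(off)]
    a=phi
    for s in steps:
        a+=s; q=np.radians(a); u=Ro.from_euler('z',yaw).apply([-WR*np.cos(q),-WR*np.sin(q),0])[:2]; pts.append(ax+u)
    import json; out=[]
    for i in range(len(steps)):
        d=R.inv().apply([*(pts[i+1]-pts[i]),0]); out.append({'x':round(float(d[0]),4),'y':round(float(d[1]),4),'z':0,'rx':0,'ry':0,'rz':0})
    print(json.dumps(out))
E
python3 - <<'E'
from h import *
wheel([5,10]+[15]*4)
E
```

```text
Traceback (most recent call last):
  File "h.py", line 50, in wheel
    phi=np.degrees(np.arctan2(-v[1],-v[0])); print('phi',phi.round(1),'r',(np.hypot(*v[:2])*1000).round(1),'z',p[2].round(4),'F',o['wrist_force'].round(1),'rot',(RY.inv()*R).as_rotvec(degrees=True).round(1),'w',o['width'].round(4),'t',o['time'])
                                                                                                                                                                                                                   ^^^^^^^^^^^^^^^^
AttributeError: 'float' object has no attribute 'round'
```

```bash
sed -i "s/o\['width'\].round(4)/round(o['width'],4)/" h.py; python3 - <<'E'
from h import *
wheel([5,10]+[15]*4)
E
```

```text
phi 2.2 r 48.6 z 0.1173 F [-0.5  0.3  0.3] rot [-0.4  0.1 -0.2] w 0.0214 t 11.4167
[{"x": 0.0009, "y": 0.0042, "z": 0, "rx": 0, "ry": 0, "rz": 0}, {"x": 0.0017, "y": 0.0082, "z": 0, "rx": 0, "ry": 0, "rz": 0}, {"x": 0.0052, "y": 0.0114, "z": 0, "rx": 0, "ry": 0, "rz": 0}, {"x": 0.008, "y": 0.0097, "z": 0, "rx": 0, "ry": 0, "rz": 0}, {"x": 0.0102, "y": 0.0073, "z": 0, "rx": 0, "ry": 0, "rz": 0}, {"x": 0.0117, "y": 0.0044, "z": 0, "rx": 0, "ry": 0, "rz": 0}]
```

Emit:
jog_arm:
  series:
    - {"x": 0.001,"y": 0.004,"z": 0,"rx": 0,"ry": 0,"rz": 0}
    - {"x": 0.002,"y": 0.008,"z": 0,"rx": 0,"ry": 0,"rz": 0}
    - {"x": 0.005,"y": 0.0115,"z": 0,"rx": 0,"ry": 0,"rz": 0}
    - {"x": 0.008,"y": 0.0095,"z": 0,"rx": 0,"ry": 0,"rz": 0}
    - {"x": 0.01,"y": 0.0075,"z": 0,"rx": 0,"ry": 0,"rz": 0}
    - {"x": 0.0115,"y": 0.0045,"z": 0,"rx": 0,"ry": 0,"rz": 0}
  claw: 0.1

```text
time: 11.92
tool_pos: [0.5393, -0.2277, 0.1173]
ee_rot: [3.138, 0.012, 0.215]
wrist_force: [-3.2, -0.0, 2.4]
width: 0.0216
```

```bash
python3 - <<'E'
from h import *
wheel([15]*8,off=(.0004,-.0018))
E
```

```text
phi 69.6 r 48.1 z 0.1173 F [-3.2 -0.   2.4] rot [-0.2 -0.7 -0.1] w 0.0216 t 11.9167
[{"x": 0.0122, "y": 0.0028, "z": 0, "rx": 0, "ry": 0, "rz": 0}, {"x": 0.0125, "y": -0.0004, "z": 0, "rx": 0, "ry": 0, "rz": 0}, {"x": 0.012, "y": -0.0037, "z": 0, "rx": 0, "ry": 0, "rz": 0}, {"x": 0.0106, "y": -0.0066, "z": 0, "rx": 0, "ry": 0, "rz": 0}, {"x": 0.0086, "y": -0.0092, "z": 0, "rx": 0, "ry": 0, "rz": 0}, {"x": 0.0059, "y": -0.0111, "z": 0, "rx": 0, "ry": 0, "rz": 0}, {"x": 0.0028, "y": -0.0122, "z": 0, "rx": 0, "ry": 0, "rz": 0}, {"x": -0.0004, "y": -0.0125, "z": 0, "rx": 0, "ry": 0, "rz": 0}]
```

Tracking is excellent and the forces are low, so I'll carry on.

Emit:
jog_arm:
  series:
    - {"x": 0.012,"y": 0.003,"z": 0,"rx": 0,"ry": 0,"rz": 0}
    - {"x": 0.0125,"y": -0.0005,"z": 0,"rx": 0,"ry": 0,"rz": 0}
    - {"x": 0.012,"y": -0.0035,"z": 0,"rx": 0,"ry": 0,"rz": 0}
    - {"x": 0.0105,"y": -0.0065,"z": 0,"rx": 0,"ry": 0,"rz": 0}
    - {"x": 0.0085,"y": -0.009,"z": 0,"rx": 0,"ry": 0,"rz": 0}
    - {"x": 0.006,"y": -0.011,"z": 0,"rx": 0,"ry": 0,"rz": 0}
    - {"x": 0.003,"y": -0.012,"z": 0,"rx": 0,"ry": 0,"rz": 0}
    - {"x": -0.0005,"y": -0.0125,"z": 0,"rx": 0,"ry": 0,"rz": 0}
  claw: 0.1

```text
time: 12.58
tool_pos: [0.591, -0.1644, 0.1172]
ee_rot: [-3.14, 0.022, 0.209]
wrist_force: [-2.0, -3.6, 0.4]
width: 0.0216
```

```bash
python3 - <<'E'
from h import *
wheel([15]*11,off=(.0004,-.0018))
E
```

```text
phi -172.9 r 47.5 z 0.1172 F [-2.  -3.6  0.4] rot [ 0.1 -1.2  0.2] w 0.0216 t 12.5833
[{"x": -0.0027, "y": -0.0122, "z": 0, "rx": 0, "ry": 0, "rz": 0}, {"x": -0.0062, "y": -0.0109, "z": 0, "rx": 0, "ry": 0, "rz": 0}, {"x": -0.0088, "y": -0.0089, "z": 0, "rx": 0, "ry": 0, "rz": 0}, {"x": -0.0108, "y": -0.0063, "z": 0, "rx": 0, "ry": 0, "rz": 0}, {"x": -0.0121, "y": -0.0033, "z": 0, "rx": 0, "ry": 0, "rz": 0}, {"x": -0.0125, "y": -0.0, "z": 0, "rx": 0, "ry": 0, "rz": 0}, {"x": -0.0121, "y": 0.0032, "z": 0, "rx": 0, "ry": 0, "rz": 0}, {"x": -0.0109, "y": 0.0062, "z": 0, "rx": 0, "ry": 0, "rz": 0}, {"x": -0.0089, "y": 0.0088, "z": 0, "rx": 0, "ry": 0, "rz": 0}, {"x": -0.0063, "y": 0.0108, "z": 0, "rx": 0, "ry": 0, "rz": 0}, {"x": -0.0033, "y": 0.0121, "z": 0, "rx": 0, "ry": 0, "rz": 0}]
```

Emit:
jog_arm:
  series:
    - {"x": -0.0025,"y": -0.012,"z": 0,"rx": 0,"ry": 0.2,"rz": 0}
    - {"x": -0.006,"y": -0.011,"z": 0,"rx": 0,"ry": 0.2,"rz": 0}
    - {"x": -0.009,"y": -0.009,"z": 0,"rx": 0,"ry": 0.2,"rz": 0}
    - {"x": -0.011,"y": -0.0065,"z": 0,"rx": 0,"ry": 0.2,"rz": 0}
    - {"x": -0.012,"y": -0.0035,"z": 0,"rx": 0,"ry": 0.2,"rz": 0}
    - {"x": -0.0125,"y": 0,"z": 0,"rx": 0,"ry": 0.2,"rz": 0}
    - {"x": -0.012,"y": 0.003,"z": 0,"rx": 0,"ry": 0,"rz": 0}
    - {"x": -0.011,"y": 0.006,"z": 0,"rx": 0,"ry": 0,"rz": 0}
    - {"x": -0.009,"y": 0.009,"z": 0,"rx": 0,"ry": 0,"rz": 0}
  claw: 0.1

```text
time: 13.33
tool_pos: [0.5049, -0.1544, 0.1171]
ee_rot: [3.139, -0.017, 0.216]
wrist_force: [2.0, 1.8, 0.3]
width: 0.0216
```

```bash
python3 - <<'E'
from h import *
wheel([15]*10,off=(.0004,-.0018))
E
```

```text
phi -44.1 r 48.6 z 0.1171 F [2.  1.8 0.3] rot [-0.2  1.  -0.2] w 0.0216 t 13.3333
[{"x": -0.0071, "y": 0.0105, "z": 0, "rx": 0, "ry": 0, "rz": 0}, {"x": -0.0046, "y": 0.0116, "z": 0, "rx": 0, "ry": 0, "rz": 0}, {"x": -0.0015, "y": 0.0124, "z": 0, "rx": 0, "ry": 0, "rz": 0}, {"x": 0.0018, "y": 0.0124, "z": 0, "rx": 0, "ry": 0, "rz": 0}, {"x": 0.0049, "y": 0.0115, "z": 0, "rx": 0, "ry": 0, "rz": 0}, {"x": 0.0078, "y": 0.0098, "z": 0, "rx": 0, "ry": 0, "rz": 0}, {"x": 0.01, "y": 0.0075, "z": 0, "rx": 0, "ry": 0, "rz": 0}, {"x": 0.0116, "y": 0.0046, "z": 0, "rx": 0, "ry": 0, "rz": 0}, {"x": 0.0124, "y": 0.0015, "z": 0, "rx": 0, "ry": 0, "rz": 0}, {"x": 0.0124, "y": -0.0018, "z": 0, "rx": 0, "ry": 0, "rz": 0}]
```

Emit:
jog_arm:
  series:
    - {"x": -0.007,"y": 0.0105,"z": 0,"rx": 0,"ry": 0,"rz": 0}
    - {"x": -0.0045,"y": 0.0115,"z": 0,"rx": 0,"ry": 0,"rz": 0}
    - {"x": -0.0015,"y": 0.0125,"z": 0,"rx": 0,"ry": 0,"rz": 0}
    - {"x": 0.002,"y": 0.0125,"z": 0,"rx": 0,"ry": 0,"rz": 0}
    - {"x": 0.005,"y": 0.0115,"z": 0,"rx": 0,"ry": 0,"rz": 0}
    - {"x": 0.008,"y": 0.01,"z": 0,"rx": 0,"ry": 0,"rz": 0}
    - {"x": 0.01,"y": 0.0075,"z": 0,"rx": 0,"ry": 0,"rz": 0}
    - {"x": 0.0115,"y": 0.0045,"z": 0,"rx": 0,"ry": 0,"rz": 0}
    - {"x": 0.0125,"y": 0.0015,"z": 0,"rx": 0,"ry": 0,"rz": 0}
    - {"x": 0.0125,"y": -0.002,"z": 0,"rx": 0,"ry": 0,"rz": 0}
  claw: 0.1

```text
time: 14.17
tool_pos: [0.5664, -0.2236, 0.1169]
ee_rot: [-3.118, -0.011, 0.213]
wrist_force: [-5.3, 3.0, 4.4]
width: 0.0212
```

```bash
python3 - <<'E'
from h import *
wheel([15]*11,off=(.0004,-.0018))
E
```

```text
phi 102.7 r 47.9 z 0.1169 F [-5.3  3.   4.4] rot [ 1.3  0.6 -0. ] w 0.0212 t 14.1667
[{"x": 0.0118, "y": -0.0042, "z": 0, "rx": 0, "ry": 0, "rz": 0}, {"x": 0.0102, "y": -0.0072, "z": 0, "rx": 0, "ry": 0, "rz": 0}, {"x": 0.008, "y": -0.0096, "z": 0, "rx": 0, "ry": 0, "rz": 0}, {"x": 0.0053, "y": -0.0114, "z": 0, "rx": 0, "ry": 0, "rz": 0}, {"x": 0.0021, "y": -0.0123, "z": 0, "rx": 0, "ry": 0, "rz": 0}, {"x": -0.0011, "y": -0.0125, "z": 0, "rx": 0, "ry": 0, "rz": 0}, {"x": -0.0043, "y": -0.0118, "z": 0, "rx": 0, "ry": 0, "rz": 0}, {"x": -0.0072, "y": -0.0102, "z": 0, "rx": 0, "ry": 0, "rz": 0}, {"x": -0.0096, "y": -0.008, "z": 0, "rx": 0, "ry": 0, "rz": 0}, {"x": -0.0114, "y": -0.0053, "z": 0, "rx": 0, "ry": 0, "rz": 0}, {"x": -0.0123, "y": -0.0021, "z": 0, "rx": 0, "ry": 0, "rz": 0}]
```

Cumulative turn is 463°. Next I go on to about 600°, with small rotation corrections.

Emit:
jog_arm:
  series:
    - {"x": 0.012,"y": -0.004,"z": 0,"rx": -0.2,"ry": -0.1,"rz": 0}
    - {"x": 0.01,"y": -0.007,"z": 0,"rx": -0.2,"ry": -0.1,"rz": 0}
    - {"x": 0.008,"y": -0.0095,"z": 0,"rx": -0.2,"ry": -0.1,"rz": 0}
    - {"x": 0.0055,"y": -0.0115,"z": 0,"rx": -0.2,"ry": -0.1,"rz": 0}
    - {"x": 0.002,"y": -0.0125,"z": 0,"rx": -0.2,"ry": 0,"rz": 0}
    - {"x": -0.001,"y": -0.0125,"z": 0,"rx": 0,"ry": 0,"rz": 0}
    - {"x": -0.0045,"y": -0.012,"z": 0,"rx": 0,"ry": 0,"rz": 0}
    - {"x": -0.007,"y": -0.01,"z": 0,"rx": 0,"ry": 0,"rz": 0}
    - {"x": -0.0095,"y": -0.008,"z": 0,"rx": 0,"ry": 0,"rz": 0}
    - {"x": -0.0115,"y": -0.0055,"z": 0,"rx": 0,"ry": 0,"rz": 0}
  claw: 0.1

```text
time: 15.0
tool_pos: [0.5538, -0.1328, 0.1169]
ee_rot: [3.14, -0.005, 0.209]
wrist_force: [2.2, -5.3, -0.0]
width: 0.0213
```

```bash
python3 - <<'E'
from h import *
wheel([15]*6+[8,2],off=(.0004,-.0018))
E
```

```text
phi -111.3 r 47.9 z 0.1169 F [ 2.2 -5.3 -0. ] rot [-0.1  0.3  0.2] w 0.0213 t 15.0
[{"x": -0.0121, "y": -0.003, "z": 0, "rx": 0, "ry": 0, "rz": 0}, {"x": -0.0125, "y": 0.0003, "z": 0, "rx": 0, "ry": 0, "rz": 0}, {"x": -0.012, "y": 0.0035, "z": 0, "rx": 0, "ry": 0, "rz": 0}, {"x": -0.0107, "y": 0.0065, "z": 0, "rx": 0, "ry": 0, "rz": 0}, {"x": -0.0086, "y": 0.0091, "z": 0, "rx": 0, "ry": 0, "rz": 0}, {"x": -0.006, "y": 0.011, "z": 0, "rx": 0, "ry": 0, "rz": 0}, {"x": -0.002, "y": 0.0064, "z": 0, "rx": 0, "ry": 0, "rz": 0}, {"x": -0.0004, "y": 0.0016, "z": 0, "rx": 0, "ry": 0, "rz": 0}]
```

Emit:
jog_arm:
  series:
    - {"x": -0.012,"y": -0.003,"z": 0,"rx": 0,"ry": 0,"rz": 0}
    - {"x": -0.0125,"y": 0.0005,"z": 0,"rx": 0,"ry": 0,"rz": 0}
    - {"x": -0.012,"y": 0.0035,"z": 0,"rx": 0,"ry": 0,"rz": 0}
    - {"x": -0.0105,"y": 0.0065,"z": 0,"rx": 0,"ry": 0,"rz": 0}
    - {"x": -0.0085,"y": 0.009,"z": 0,"rx": 0,"ry": 0,"rz": 0}
    - {"x": -0.004,"y": 0.0065,"z": 0,"rx": 0,"ry": 0,"rz": 0}
    - {"x": -0.001,"y": 0.002,"z": 0,"rx": 0,"ry": 0,"rz": 0}
  claw: 0.1

```text
time: 15.58
tool_pos: [0.4989, -0.1688, 0.1169]
ee_rot: [3.124, -0.023, 0.214]
wrist_force: [7.3, 0.0, -0.7]
width: 0.0216
```

```bash
python3 - <<'E'
from h import *
wheel([10,10,5],off=(.0004,-.0018)); print(pose()[0])
E
```

```text
phi -25.7 r 48.6 z 0.1169 F [ 7.3  0.  -0.7] rot [-1.   1.3 -0.1] w 0.0216 t 15.5833
[{"x": -0.0024, "y": 0.0081, "z": 0, "rx": 0, "ry": 0, "rz": 0}, {"x": -0.0016, "y": 0.0082, "z": 0, "rx": 0, "ry": 0, "rz": 0}, {"x": -0.0002, "y": 0.0042, "z": 0, "rx": 0, "ry": 0, "rz": 0}]
[ 0.49894346 -0.16876326  0.11694713]
```

Emit:
jog_arm:
  series:
    - {"x": -0.002,"y": 0.008,"z": 0,"rx": 0.3,"ry": -0.3,"rz": 0}
    - {"x": -0.001,"y": 0.007,"z": 0,"rx": 0.3,"ry": -0.3,"rz": 0}
    - {"x": 0,"y": 0.003,"z": 0,"rx": 0,"ry": -0.2,"rz": 0}
    - {"x": 0,"y": 0,"z": 0,"rx": 0,"ry": 0,"rz": 0}
    - {"x": 0,"y": 0,"z": 0,"rx": 0,"ry": 0,"rz": 0}
  claw: 0.1

```text
time: 16.0
tool_pos: [0.4977, -0.1821, 0.117]
ee_rot: [3.14, -0.011, 0.217]
wrist_force: [2.0, -0.1, 0.4]
width: 0.0216
```

```bash
python3 - <<'E'
from h import *
wheel([2],off=(.0004,-.0018)); print(pose()[0])
from bench import cams
import pickle
s=cams.snapshot('wrist');pickle.dump(s,open('w7.pkl','wb'))
i=s['img'][60:400,140:500,::-1];cv2.imwrite('pics/w7c.png',cv2.resize(i,None,fx=1.75,fy=1.75,interpolation=cv2.INTER_CUBIC))
E
```

```text
phi -9.9 r 48.6 z 0.117 F [ 2.  -0.1  0.4] rot [-0.1  0.6 -0.2] w 0.0216 t 16.0
[{"x": 0.0003, "y": 0.0018, "z": 0, "rx": 0, "ry": 0, "rz": 0}]
[ 0.49768784 -0.18205516  0.11699717]
```

View pics/w7c.png

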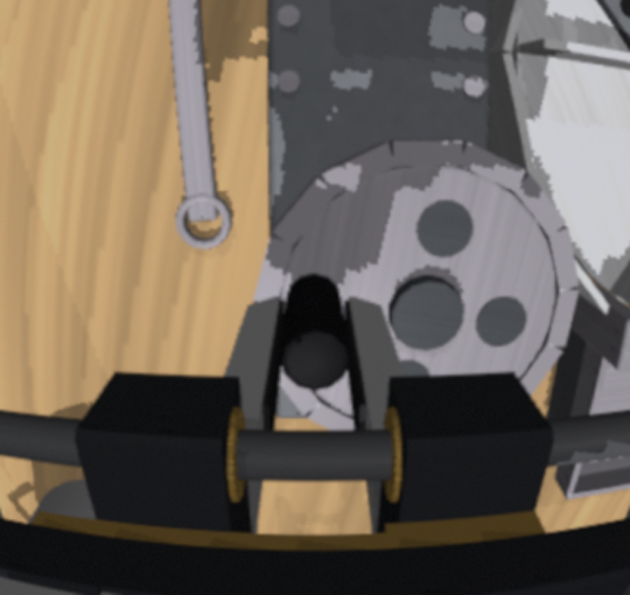

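Emit:
jog_arm:
  series:
    - {"x": 0,"y": 0.004,"z": 0,"rx": 0,"ry": -0.3,"rz": 0}
    - {"x": 0,"y": 0.004,"z": 0,"rx": 0,"ry": -0.3,"rz": 0}
    - {"x": 0,"y": 0.002,"z": 0,"rx": 0,"ry": 0,"rz": 0}
    - {"x": 0,"y": 0,"z": 0,"rx": 0,"ry": 0,"rz": 0}
  claw: 0.1

```text
time: 16.38
tool_pos: [0.4987, -0.19, 0.117]
ee_rot: [-3.139, 0.003, 0.218]
wrist_force: [-1.0, 0.9, 0.3]
width: 0.0214
```

```bash
python3 - <<'E'
from h import *
wheel([2],off=(.0004,-.0018)); print(pose()[0])
E
```

```text
phi -0.4 r 48.5 z 0.117 F [-1.   0.9  0.3] rot [ 0.2 -0.1 -0.3] w 0.0214 t 16.3833
[{"x": 0.0005, "y": 0.0017, "z": 0, "rx": 0, "ry": 0, "rz": 0}]
[ 0.49873257 -0.19000481  0.11700903]
```

Emit:
jog_arm:
  series:
    - {"x": 0,"y": 0,"z": 0,"rx": 0,"ry": 0,"rz": 0}
    - {"x": 0,"y": 0,"z": 0,"rx": 0,"ry": 0,"rz": 0}
    - {"x": 0,"y": 0,"z": 0,"rx": 0,"ry": 0,"rz": 0}
    - {"x": 0,"y": 0,"z": 0,"rx": 0,"ry": 0,"rz": 0}
    - {"x": 0,"y": 0,"z": -0.015,"rx": 0,"ry": 0,"rz": 0}
    - {"x": 0,"y": 0,"z": -0.025,"rx": 0,"ry": 0,"rz": 0}
    - {"x": 0,"y": 0,"z": -0.03,"rx": 0,"ry": 0,"rz": 0}
    - {"x": 0,"y": 0,"z": -0.03,"rx": 0,"ry": 0,"rz": 0}
    - {"x": 0,"y": 0,"z": -0.01,"rx": 0,"ry": 0,"rz": 0}
    - {"x": 0,"y": 0,"z": 0,"rx": 0,"ry": 0,"rz": 0}
  claw: 1

```text
time: 17.22
tool_pos: [0.4963, -0.1898, 0.2256]
ee_rot: [-3.132, 0.013, 0.218]
wrist_force: [0.0, -0.1, 0.3]
width: 0.0847
```

```bash
python3 - <<'E'
from h import *
p,R,o=pose();print(p)
from bench import cams
import pickle
s=cams.snapshot('wrist');pickle.dump(s,open('w8.pkl','wb'))
i=s['img'][60:400,140:500,::-1];cv2.imwrite('pics/w8c.png',cv2.resize(i,None,fx=1.75,fy=1.75,interpolation=cv2.INTER_CUBIC))
t=cams.snapshot('top');i=t['img'][118:250,282:405,::-1]; cv2.imwrite("pics/top8d.png",cv2.resize(i,None,fx=4.5,fy=4.5,interpolation=cv2.INTER_CUBIC))
t=cams.snapshot('scene');i=t['img'][160:310,220:400,::-1]; cv2.imwrite("pics/scene8d.png",cv2.resize(i,None,fx=4,fy=4,interpolation=cv2.INTER_CUBIC))
E
```

```text
[ 0.49628631 -0.18982164  0.22560115]
```

View pics/w8c.png

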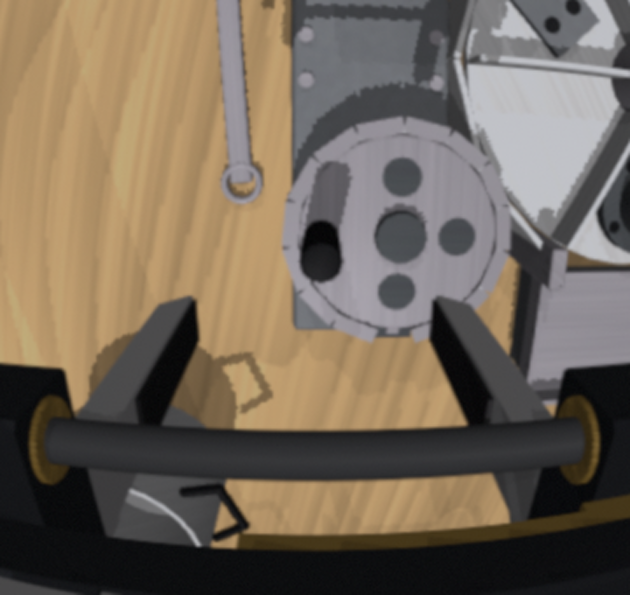

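View pics/scene8d.png

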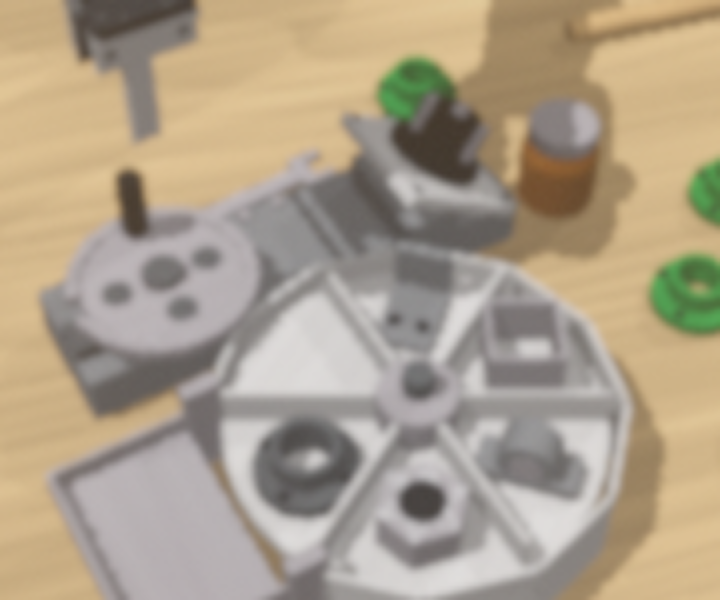

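```bash
python3 - <<'E'
from h import *
pre=c+.092*n
rows([(pre+[0,-.02,.06],tilt(yaw,32,-37.7),10),(pre,tilt(yaw,32,-37.7),2)])
E
```

```text
[{"x": 0.0048, "y": -0.026, "z": -0.0009, "rx": -3.19, "ry": -0.99, "rz": -3.61}, {"x": 0.0064, "y": -0.0255, "z": -0.0024, "rx": -3.19, "ry": -0.99, "rz": -3.61}, {"x": 0.008, "y": -0.0249, "z": -0.0039, "rx": -3.19, "ry": -0.99, "rz": -3.61}, {"x": 0.0094, "y": -0.0241, "z": -0.0054, "rx": -3.19, "ry": -0.99, "rz": -3.61}, {"x": 0.0108, "y": -0.0231, "z": -0.0069, "rx": -3.19, "ry": -0.99, "rz": -3.61}, {"x": 0.0121, "y": -0.022, "z": -0.0084, "rx": -3.19, "ry": -0.99, "rz": -3.61}, {"x": 0.0133, "y": -0.0207, "z": -0.0098, "rx": -3.19, "ry": -0.99, "rz": -3.61}, {"x": 0.0144, "y": -0.0192, "z": -0.0111, "rx": -3.19, "ry": -0.99, "rz": -3.61}, {"x": 0.0153, "y": -0.0176, "z": -0.0124, "rx": -3.19, "ry": -0.99, "rz": -3.61}, {"x": 0.0162, "y": -0.0159, "z": -0.0136, "rx": -3.19, "ry": -0.99, "rz": -3.61}, {"x": 0.0165, "y": -0.0178, "z": 0.0203, "rx": 0.0, "ry": 0.0, "rz": 0.0}, {"x": 0.0165, "y": -0.0178, "z": 0.0203, "rx": 0.0, "ry": 0.0, "rz": 0.0}]
```

Emit:
jog_arm:
  series:
    - {"x": 0.005,"y": -0.026,"z": -0.001,"rx": -3.2,"ry": -1,"rz": -3.6}
    - {"x": 0.006,"y": -0.0255,"z": -0.002,"rx": -3.2,"ry": -1,"rz": -3.6}
    - {"x": 0.008,"y": -0.025,"z": -0.004,"rx": -3.2,"ry": -1,"rz": -3.6}
    - {"x": 0.009,"y": -0.024,"z": -0.005,"rx": -3.2,"ry": -1,"rz": -3.6}
    - {"x": 0.011,"y": -0.023,"z": -0.007,"rx": -3.2,"ry": -1,"rz": -3.6}
    - {"x": 0.012,"y": -0.022,"z": -0.008,"rx": -3.2,"ry": -1,"rz": -3.6}
    - {"x": 0.013,"y": -0.021,"z": -0.01,"rx": -3.2,"ry": -1,"rz": -3.6}
    - {"x": 0.014,"y": -0.019,"z": -0.011,"rx": -3.2,"ry": -1,"rz": -3.6}
    - {"x": 0.015,"y": -0.018,"z": -0.012,"rx": -3.2,"ry": -1,"rz": -3.6}
    - {"x": 0.016,"y": -0.016,"z": -0.014,"rx": -3.2,"ry": -1,"rz": -3.6}
    - {"x": 0.01,"y": -0.01,"z": 0.01,"rx": 0,"ry": 0,"rz": 0}
    - {"x": 0,"y": 0,"z": 0,"rx": 0,"ry": 0,"rz": 0}
  claw: 1

```text
time: 18.37
tool_pos: [0.4696, 0.0876, 0.1818]
ee_rot: [2.693, 0.389, 0.825]
wrist_force: [-0.5, 0.8, -0.8]
width: 0.0939
```

```bash
python3 - <<'E'
from h import *
p,R,o=pose();T=tilt(yaw,32,-37.7);print(p,(RP.inv().apply(p-c)*1000).round(1),(T.inv()*R).as_rotvec(degrees=True).round(1))
rows([(c+.092*n,T,4),(c+.03*n,T,6)])
E
```

```text
[0.46964569 0.08759906 0.18178921] [-17.6  -7.8  97.5] [-0.  -2.3 -3. ]
[{"x": 0.0047, "y": 0.0014, "z": 0.0012, "rx": 0.0, "ry": 0.58, "rz": 0.75}, {"x": 0.0047, "y": 0.0013, "z": 0.0012, "rx": 0.0, "ry": 0.58, "rz": 0.75}, {"x": 0.0047, "y": 0.0013, "z": 0.0013, "rx": 0.0, "ry": 0.58, "rz": 0.75}, {"x": 0.0047, "y": 0.0012, "z": 0.0013, "rx": 0.0, "ry": 0.58, "rz": 0.75}, {"x": -0.0, "y": -0.0, "z": 0.0103, "rx": 0.0, "ry": 0.0, "rz": 0.0}, {"x": -0.0, "y": -0.0, "z": 0.0103, "rx": 0.0, "ry": 0.0, "rz": 0.0}, {"x": -0.0, "y": -0.0, "z": 0.0103, "rx": 0.0, "ry": 0.0, "rz": 0.0}, {"x": -0.0, "y": -0.0, "z": 0.0103, "rx": 0.0, "ry": 0.0, "rz": 0.0}, {"x": -0.0, "y": -0.0, "z": 0.0103, "rx": 0.0, "ry": 0.0, "rz": 0.0}, {"x": -0.0, "y": -0.0, "z": 0.0103, "rx": 0.0, "ry": 0.0, "rz": 0.0}]
```

Emit:
jog_arm:
  series:
    - {"x": 0.005,"y": 0.0015,"z": 0.001,"rx": 0,"ry": 0.6,"rz": 0.7}
    - {"x": 0.005,"y": 0.0015,"z": 0.001,"rx": 0,"ry": 0.6,"rz": 0.7}
    - {"x": 0.005,"y": 0.001,"z": 0.001,"rx": 0,"ry": 0.6,"rz": 0.7}
    - {"x": 0.004,"y": 0.001,"z": 0.001,"rx": 0,"ry": 0.6,"rz": 0.7}
    - {"x": 0,"y": 0,"z": 0.001,"rx": 0,"ry": 0,"rz": 0}
    - {"x": 0,"y": 0,"z": 0,"rx": 0,"ry": 0,"rz": 0}
  claw: 1

```text
time: 18.87
tool_pos: [0.487, 0.0913, 0.1695]
ee_rot: [2.684, 0.33, 0.789]
wrist_force: [0.6, 0.9, 0.8]
width: 0.0939
```

```bash
python3 - <<'E'
from h import *
p,R,o=pose();T=tilt(yaw,32,-37.7);print(p,(RP.inv().apply(p-c)*1000).round(1),(T.inv()*R).as_rotvec(degrees=True).round(1))
rows([(c+.025*n,T,6)])
E
```

```text
[0.48701451 0.09133544 0.16948166] [ 0.1 -1.3 87. ] [ 0.2 -0.1  0.2]
[{"x": 0.0001, "y": -0.0002, "z": 0.0103, "rx": -0.03, "ry": 0.02, "rz": -0.03}, {"x": 0.0001, "y": -0.0002, "z": 0.0103, "rx": -0.03, "ry": 0.02, "rz": -0.03}, {"x": 0.0001, "y": -0.0002, "z": 0.0103, "rx": -0.03, "ry": 0.02, "rz": -0.03}, {"x": 0.0001, "y": -0.0002, "z": 0.0103, "rx": -0.03, "ry": 0.02, "rz": -0.03}, {"x": 0.0001, "y": -0.0002, "z": 0.0103, "rx": -0.03, "ry": 0.02, "rz": -0.03}, {"x": 0.0001, "y": -0.0002, "z": 0.0103, "rx": -0.03, "ry": 0.02, "rz": -0.03}]
```

Emit:
jog_arm:
  series:
    - {"x": 0,"y": -0.0005,"z": 0.01,"rx": 0,"ry": 0,"rz": 0}
    - {"x": 0,"y": -0.0005,"z": 0.01,"rx": 0,"ry": 0,"rz": 0}
    - {"x": 0,"y": -0.0005,"z": 0.01,"rx": 0,"ry": 0,"rz": 0}
    - {"x": 0,"y": 0,"z": 0.01,"rx": 0,"ry": 0,"rz": 0}
    - {"x": 0,"y": 0,"z": 0.01,"rx": 0,"ry": 0,"rz": 0}
    - {"x": 0,"y": 0,"z": 0.006,"rx": 0,"ry": 0,"rz": 0}
    - {"x": 0,"y": 0,"z": 0,"rx": 0,"ry": 0,"rz": 0}
  claw: 1

```text
time: 19.45
tool_pos: [0.4925, 0.0578, 0.1169]
ee_rot: [2.684, 0.329, 0.785]
wrist_force: [-0.2, 0.4, 0.3]
width: 0.0938
```

```bash
python3 - <<'E'
from h import *
p,R,o=pose();T=tilt(yaw,32,-37.7);print(p,(RP.inv().apply(p-c)*1000).round(1),(T.inv()*R).as_rotvec(degrees=True).round(1))
rows([(c+.016*n,T,3)])
E
```

```text
[0.49248178 0.05779026 0.11689594] [-1.6 -2.2 24.4] [ 0.2 -0.1  0.4]
[{"x": 0.0009, "y": -0.0002, "z": 0.0028, "rx": -0.08, "ry": 0.05, "rz": -0.15}, {"x": 0.0009, "y": -0.0002, "z": 0.0028, "rx": -0.08, "ry": 0.05, "rz": -0.15}, {"x": 0.0009, "y": -0.0003, "z": 0.0028, "rx": -0.08, "ry": 0.05, "rz": -0.15}]
```

Emit:
jog_arm:
  series:
    - {"x": 0.001,"y": -0.0005,"z": 0.003,"rx": -0.1,"ry": 0,"rz": -0.2}
    - {"x": 0.001,"y": -0.0005,"z": 0.003,"rx": -0.1,"ry": 0,"rz": -0.2}
    - {"x": 0.001,"y": -0.0005,"z": 0.002,"rx": 0,"ry": 0,"rz": 0}
    - {"x": 0,"y": 0,"z": 0,"rx": 0,"ry": 0,"rz": 0}
  claw: 1

```text
time: 19.78
tool_pos: [0.4943, 0.0562, 0.1072]
ee_rot: [2.683, 0.333, 0.792]
wrist_force: [0.0, 0.2, -0.7]
width: 0.0938
```

```bash
python3 - <<'E'
from h import *
p,R,o=pose();T=tilt(yaw,32,-37.7);print(p,(RP.inv().apply(p-c)*1000).round(1),(T.inv()*R).as_rotvec(degrees=True).round(1))
rows([(c+RP.apply([-.0003,.001,.016]),T,1)])
E
```

```text
[0.49434186 0.05621966 0.1072316 ] [-0.1  1.3 15.2] [ 0.  -0.2 -0. ]
[{"x": -0.0003, "y": 0.0001, "z": -0.0008, "rx": -0.03, "ry": 0.17, "rz": 0.02}]
```

Well placed, so I close on the tabs (about 0.85 s).

Emit:
jog_arm:
  series:
    - {"x": 0,"y": 0,"z": -0.0005,"rx": 0,"ry": 0,"rz": 0}
    - {"x": 0,"y": 0,"z": 0,"rx": 0,"ry": 0,"rz": 0}
    - {"x": 0,"y": 0,"z": 0,"rx": 0,"ry": 0,"rz": 0}
    - {"x": 0,"y": 0,"z": 0,"rx": 0,"ry": 0,"rz": 0}
    - {"x": 0,"y": 0,"z": 0,"rx": 0,"ry": 0,"rz": 0}
    - {"x": 0,"y": 0,"z": 0,"rx": 0,"ry": 0,"rz": 0}
    - {"x": 0,"y": 0,"z": 0,"rx": 0,"ry": 0,"rz": 0}
    - {"x": 0,"y": 0,"z": 0,"rx": 0,"ry": 0,"rz": 0}
    - {"x": 0,"y": 0,"z": 0,"rx": 0,"ry": 0,"rz": 0}
    - {"x": 0,"y": 0,"z": 0,"rx": 0,"ry": 0,"rz": 0}
    - {"x": 0,"y": 0,"z": 0,"rx": 0,"ry": 0,"rz": 0}
  claw: 0.3

```text
time: 20.7
tool_pos: [0.4944, 0.057, 0.1098]
ee_rot: [2.681, 0.332, 0.792]
wrist_force: [-1.1, -1.1, 1.0]
width: 0.0443
```

```bash
python3 - <<'E'
from h import *
from bench import cams
p,R,o=pose();T=tilt(yaw,32,-37.7);print(p,(RP.inv().apply(p-c)*1000).round(1),(T.inv()*R).as_rotvec(degrees=True).round(1),o['width'],o['wrist_force'])
s=cams.snapshot('wrist')
i=s['img'][150:390,180:460,::-1];cv2.imwrite('pics/w9c.png',cv2.resize(i,None,fx=2.5,fy=2.5,interpolation=cv2.INTER_CUBIC))
E
```

```text
[0.49438969 0.05696678 0.10976046] [ 0.1  0.6 17.7] [-0.  -0.1  0. ] 0.04432965361548271 [-1.0656002  -1.10237292  0.97936581]
```

View pics/w9c.png

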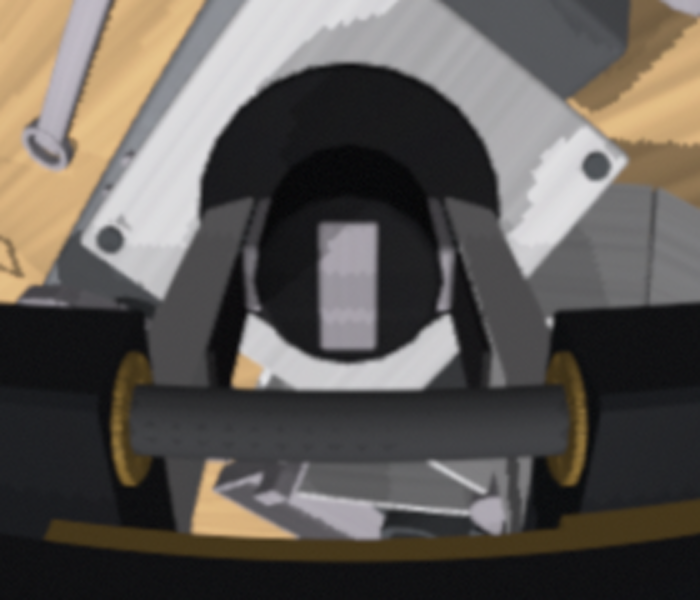

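Both tabs are squeezed between the pads. I turn clockwise (+rz) back to locked.

Emit:
jog_arm:
  series:
    - {"x": 0,"y": 0,"z": 0,"rx": 0,"ry": 0,"rz": 6}
    - {"x": 0,"y": 0,"z": 0,"rx": 0,"ry": 0,"rz": 6}
    - {"x": 0,"y": 0,"z": 0,"rx": 0,"ry": 0,"rz": 6}
    - {"x": 0,"y": 0,"z": 0,"rx": 0,"ry": 0,"rz": 6}
  claw: 0.3

```text
time: 21.08
tool_pos: [0.4939, 0.0567, 0.1099]
ee_rot: [2.592, 0.12, 0.401]
wrist_force: [-2.5, 0.2, 1.0]
width: 0.0447
```

```bash
python3 - <<'E'
from h import *
p,R,o=pose();T=tilt(yaw,32,-37.7);print((RP.inv().apply(p-c)*1000).round(1),(T.inv()*R).as_rotvec(degrees=True).round(1),o['width'],o['wrist_force'],RP.inv().apply(o['wrist_torque']))
E
```

```text
[-0.4  0.3 17.7] [-0.1 -0.2 24.9] 0.04473525164314277 [-2.48366052  0.15517393  1.02005117] [ 0.14817441  0.22612676 -0.02303812]
```

Moving freely. The remaining ~50° follows.

Emit:
jog_arm:
  series:
    - {"x": 0,"y": 0,"z": 0,"rx": 0,"ry": 0,"rz": 6}
    - {"x": 0,"y": 0,"z": 0,"rx": 0,"ry": 0,"rz": 6}
    - {"x": 0,"y": 0,"z": 0,"rx": 0,"ry": 0,"rz": 6}
    - {"x": 0,"y": 0,"z": 0,"rx": 0,"ry": 0,"rz": 6}
    - {"x": 0,"y": 0,"z": 0,"rx": 0,"ry": 0,"rz": 6}
    - {"x": 0,"y": 0,"z": 0,"rx": 0,"ry": 0,"rz": 6}
    - {"x": 0,"y": 0,"z": 0,"rx": 0,"ry": 0,"rz": 6}
    - {"x": 0,"y": 0,"z": 0,"rx": 0,"ry": 0,"rz": 6}
    - {"x": 0,"y": 0,"z": 0,"rx": 0,"ry": 0,"rz": 3}
  claw: 0.3

```text
time: 21.83
tool_pos: [0.4927, 0.0567, 0.1098]
ee_rot: [2.693, -0.351, -0.418]
wrist_force: [-1.1, -0.4, 1.9]
width: 0.045
```

```bash
python3 - <<'E'
from h import *
p,R,o=pose();T=tilt(yaw,32,-37.7);print((RP.inv().apply(p-c)*1000).round(1),(T.inv()*R).as_rotvec(degrees=True).round(1),o['width'],o['wrist_force'],RP.inv().apply(o['wrist_torque']))
E
```

```text
[-1.7  0.6 17.8] [-0.2 -0.3 78.4] 0.04499017597175708 [-1.07448343 -0.40518762  1.91935726] [0.07126189 0.19052911 1.44289997]
```

Torque +1.4 N m means the knob is at the stop. I ease off, open and retreat to check.

Emit:
jog_arm:
  series:
    - {"x": 0,"y": 0,"z": 0,"rx": 0,"ry": 0,"rz": -2}
    - {"x": 0,"y": 0,"z": 0,"rx": 0,"ry": 0,"rz": 0}
  claw: 0.3

```text
time: 22.0
tool_pos: [0.4927, 0.0566, 0.1098]
ee_rot: [2.68, -0.335, -0.38]
wrist_force: [-0.5, -0.4, 1.2]
width: 0.0445
```

Emit:
jog_arm:
  series:
    - {"x": 0,"y": 0,"z": 0,"rx": 0,"ry": 0,"rz": 0}
    - {"x": 0,"y": 0,"z": 0,"rx": 0,"ry": 0,"rz": 0}
    - {"x": 0,"y": 0,"z": 0,"rx": 0,"ry": 0,"rz": 0}
    - {"x": 0,"y": 0,"z": 0,"rx": 0,"ry": 0,"rz": 0}
    - {"x": 0,"y": 0,"z": 0,"rx": 0,"ry": 0,"rz": 0}
    - {"x": 0,"y": 0,"z": -0.012,"rx": 0,"ry": 0,"rz": 0}
    - {"x": 0,"y": 0,"z": -0.02,"rx": 0,"ry": 0,"rz": 0}
    - {"x": 0,"y": 0,"z": -0.025,"rx": 0,"ry": 0,"rz": 0}
    - {"x": 0,"y": 0,"z": -0.025,"rx": 0,"ry": 0,"rz": 0}
    - {"x": 0,"y": 0,"z": -0.025,"rx": 0,"ry": 0,"rz": 0}
    - {"x": 0,"y": 0,"z": -0.01,"rx": 0,"ry": 0,"rz": 0}
    - {"x": 0,"y": 0,"z": 0,"rx": 0,"ry": 0,"rz": 0}
  claw: 1

```text
time: 23.0
tool_pos: [0.4789, 0.1221, 0.2147]
ee_rot: [2.685, -0.335, -0.387]
wrist_force: [0.2, 0.1, 0.1]
width: 0.0939
```

```bash
python3 - <<'E'
from h import *
import pickle
from bench import cams
p,R,o=pose();print(p,(RP.inv().apply(p-c)*1000).round(1),(tilt(yaw,32,37.3).inv()*R).as_rotvec(degrees=True).round(1))
s=cams.snapshot('wrist');pickle.dump(s,open('w10.pkl','wb'))
i=s['img'][100:330,200:440,::-1];cv2.imwrite('pics/w10c.png',cv2.resize(i,None,fx=2.5,fy=2.5,interpolation=cv2.INTER_CUBIC))
t=cams.snapshot('top');i=t['img'][110:300,150:490,::-1]; cv2.imwrite("pics/top10.png",cv2.resize(i,None,fx=2.3,fy=2.3,interpolation=cv2.INTER_CUBIC))
E
```

```text
[0.47894881 0.12210829 0.21468873] [ -1.2   1.7 142.2] [-0.2 -0.2  1.5]
```

View pics/w10c.png

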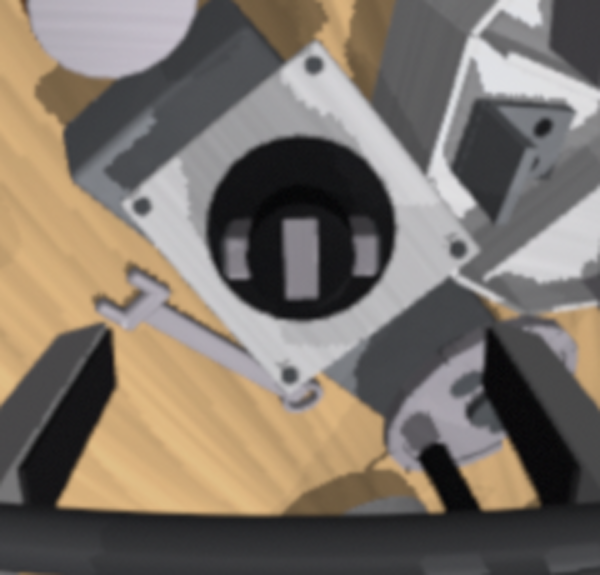

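View pics/top10.png

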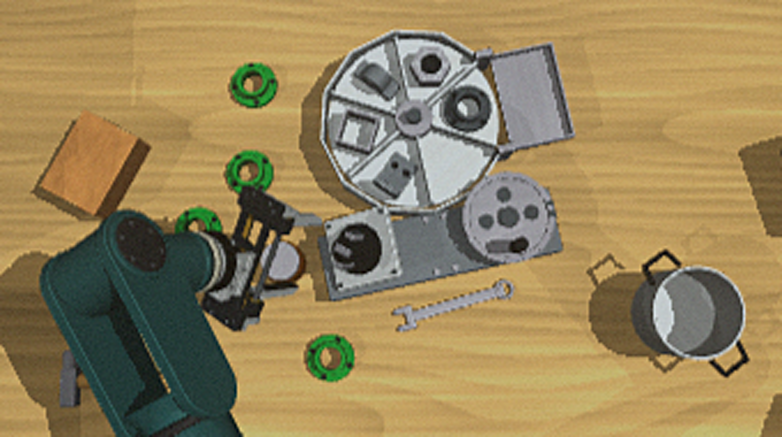

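```bash
python3 - <<'E'
from h import *
import pickle
g=lambda *p:(p[0]/2.5+200-.3,p[1]/2.5+100-.3)
for f,P in(('w2.pkl',[(212,318),(367,312)]),('w10.pkl',[(237,258),(366,255)]),('w10.pkl',[(224,258),(379,255)])):
    s=pickle.load(open(f,'rb'));X=[]
    for px in P:
        o,d=fish(s,g(*px));t=np.dot(c+.047*n-o,n)/np.dot(d,n);X.append(RP.inv().apply(o+t*d-c)*1000)
    v=X[1]-X[0];print(f,np.round(X,1),np.linalg.norm(v[:2]).round(1),np.degrees(np.arctan2(v[1],v[0])).round(1))
E
```

```text
w2.pkl [[-19.6  15.4  47. ]
 [ 18.8 -13.4  47. ]] 48.0 -36.9
w10.pkl [[-19.6  15.5  47. ]
 [ 18.4 -13.6  47. ]] 47.8 -37.4
w10.pkl [[-23.4  18.5  47. ]
 [ 22.2 -16.6  47. ]] 57.5 -37.6
```

```bash
python3 - <<'E'
from bench import ticket,robot
print(robot.get_obs()['wrist_force'].round(2)); print(ticket.close_job())
E
```

```text
[ 0.45 -0.62 -0.54]
the job is handed in; nothing more can be done
None
```

The pipe flange's pocket now faces the gap by the tray, the knob is locked again, and I handed the job in at about 23 s of the 66 s allowed. I pinched both tabs and turned the knob fully anticlockwise until it hit its stop. I then wound the handwheel two whole turns anticlockwise, pinched the tabs again and turned the knob back to its locked stop.

**Last checks:**
- **Flange:** the scene and top views show it in the pocket at the gap, and nothing touched it.
- **Handwheel:** the handle came back to within about 0.5° of a whole number of turns by the arm's readings. The wheel's holes in the wrist picture agree to about 1°.
- **Knob:** the tab line is at -37.4°, against -36.9° at the start. The tabs measure about 57 mm across, so they have sprung out (nominal 56 mm).
- **Bystanders:** the last top view shows the pail, wrench, carton and green look-alikes where they were. The arm hides the oilcan, most of the hammer and part of the jar in that view. The wrist picture shows most of the jar; I did not re-check the oilcan or the hammer.
- **Forces:** the wrist force stayed below about 8 N at every reading.

**Disagreement:** the measured heights of the panel and handle differed from the text by 2 to 5 mm. The grips tolerated this.

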